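# Pin the swing arm into its hinge fixture

## Robot

A 6-joint arm with a two-finger parallel gripper is mounted at the origin on a cart in front of the work surface, level with it; the furniture and walls round the work are solid. World frame = base frame: x ahead of the robot, y to its left, z up, the work surface at z = 0. Lengths are in m, angles in rad, forces in N, time in s.
With the tool pointing down it reaches from about 0.25 to 0.725 m from the base axis. Payload 4 kg.
Tool frame: the origin (TCP) lies midway between the tips of the shut fingers; the grasp point (between the pads) lies 19 mm behind it; y points along the fingers, z is the direction in which the jaws open and shut, and the axes are right-handed (so a half turn about y gives the same grasp; the last joint's range is limited). The gripper opens to 85 mm and grips with 20 to 120 N. Pads are 22 mm wide; open, the fingers measure 114 mm over their backs; the gripper's body (76 mm by 85 mm) begins 54 mm behind the grasp point. The pads swing forward as they close: fully open they stand 13 mm farther back than shut.
Start: joints at [-1.278, 0.241, 0.005, 1.335, 0, 1.571], TCP at [0.144, -0.479, 0.231] pointing down, gripper open.
Joint ranges: [-2.72, 2.72], [-1.05, 1.87], [-1.09, 1.28], [-1.99, 2.15], [-1.42, 1.44], [-3.14, 3.14]. Speed limits (rad/s): [2.79, 2.79, 3.14, 3.14, 3.14, 3.14].

## Interface

Orientations are given as a unit quaternion [x, y, z, w].
In Python, from workcell import bot gives the robot as it stands. The module is installed in compiled form; this text tells all that it offers.
- The arm moves only by the shell command python3 -m handwheel 'ROWS' [OPENING]. ROWS is JSON, a list of rows, each a list of 6 numbers: the shift along the tool's x, y, z in units of 25 mm (1.0 is 25 mm), then the turn, a rotation vector about the tool's x, y, z in units of 10 degrees (1.0 is 10 degrees). A call has exactly 5 rows; each row is the pose to reach, as a shift and turn from the pose commanded when the call began, along the tool's axes at that moment; what a row does not reach only later rows make up. A row lasts 1/8 s, in which the tool goes at most 62.5 mm and 10.7 degrees, less where a joint would pass 70% of its speed; a pose out of reach is approached as far as the arm can. A call with a gripper value outside its range is refused whole. OPENING is the gripper command: -1 is shut, 1 is fully open, values between are in proportion, set as the call begins (- or left out, the last holds). The fingers move at their own pace and stop on an object; the grip force is fixed at half the most. Time passes only in rows, so rows that repeat a pose let the fingers close, or fill a call up. It gives the time, the measured TCP pose, the force and the opening at its end, in the units of the state.
- bot.get_obs(): the state, without advancing time (a new reading comes with each control period).
- bot.camera(name): name is "scene" or "top" or "wrist"; returns a dict with "color" (400x640x3 uint8, red, green, blue), "fx", "fy", "cx", "cy" (pixels), "dist_coeffs" ([k1, k2, p1, p2, k3] as OpenCV has them; the pictures are not rectified), "rvec" (rotation vector, rad) and "tvec" (3), from world to camera coordinates, as OpenCV has them. Camera axes: x right, y down, z forward; pixel columns grow to the right and rows downward; lengths in m; the calibration is good to about 2 mm. A picture is of the moment at which its call begins. There is no depth.
- bot.job_done(): hands the job in, once; it reports no verdict.
The state is a dict: "clock": time; "joint_pos": joint angles; "joint_vel": joint speeds; "tau": joint torques, N m; "eef_pos": TCP position; "tool_rot": TCP orientation; "ft_force": force on the tool from outside, world axes, zero at the start; "ft_torque": the same for the moment, N m; "grip_width": finger opening in m.
Only numpy, scipy, OpenCV 4.12 (cv2) and the standard library are available. Lean on these libraries where they do the work, as an engineer would, in place of code of your own. Each camera call takes 0.05 s, during which the arm holds its last target.

## Task

Fit the blue swing arm to the hinge fixture: take the loupe off the fixture and stand it upright on the bench, slide the arm in under the lug so that it lies flat on the bed with its long side flush against the fence and its eye in line with the lug's hole, and push the brass-headed pin down through lug, arm and bed until its flange sits on the lug. Leave the black-headed pin in its block, and do not disturb the oil bottle, the steel disc, the steel ring or the anvil.

Things in the scene. Friction and masses are not known exactly. Their poses are not given: they have to be found in the camera images.
- fixture: Dark steel hinge fixture, fixed to the bench. Origin: centre of its underside. Bed 150 (x) x 56 (y) x 20 mm high, a fence along its +y side, a web at x = +58 to +74 mm that carries an overhanging lug. The arm slides along +x into the 14 mm high gap between bed and lug, which is open towards -x and -y; pushed right against the web it would be 8 mm too far.
- lug_hole (a point): Centre of the 12 mm vertical hole in the lug, at the lug's top face: x = +35, y = 0, z = 42 mm in the fixture's frame. The bed has an 11.5 mm hole on the same axis, right through. The lug is a plate from x = +16 to +74 mm, y = -22 to +22 mm, underside at z = 34 mm, top at z = 42 mm.
- fence_face (a point): A point on the inner face of the bright steel fence: x = -8, y = +14.5, z = 25 mm in the fixture's frame. The fence runs from x = -75 to +59 mm and is 9 mm high (top at z = 29 mm); its axes are those of the fixture.
- swing_arm: Loose blue flat bar, 90 (x) x 28 (y) x 10 mm, about 0.15 kg, lying flat on the bench; origin at the centre of its underside. It has an eye near its +x end and a grip tab near its tail. Fitted, its x and y axes point along the fixture's, its +y side lies against the fence and its origin is at x = +5, y = +0.5, z = 20 mm in the fixture's frame.
- eye (a point): Centre of the arm's eye, a vertical 12 mm hole right through it: x = +30, y = 0, z = 5 mm in the arm's frame.
- tail_edge (a point): Point at the tail end of the arm's long side that goes against the fence (x = -40, y = +14, z = 5 mm in the arm's frame).
- tab (a point): Middle of the arm's upright grip tab: x = -25, y = 0, z = 28 mm in the arm's frame. The tab is 30 (x) x 10 (y) mm and stands from the bar's top (z = 10 mm) to z = 43 mm; a foot strip round it is 2 mm high.
- pin_block: Light wooden block 110 (x) x 36 (y) x 42 mm high, fixed to the bench, origin at the centre of its underside. Two 12 mm vertical holes at x = -32 and +32 mm, y = 0, in which the two pins stand; which pin stands in which hole varies.
- long_pin: Loose steel pin with a brass head, standing upright in the pin block, 0.05 kg. Origin on its axis at the underside of the flange; z up along the axis. Shank 10 mm diameter, 37 mm long below the flange, its last 9 mm tapering to 3.6 mm. Flange 24 mm diameter, z = 0 to 4 mm; above it a round grip 18 mm diameter, z = 4 to 28 mm.
- short_pin: Pin with a black head, otherwise like the brass-headed one but its shank is only 22 mm long, too short for this job. Stays in the pin block. Origin as for the long pin.
- loupe: Black eye loupe, a tube 32 mm in diameter and 26 mm high, left standing on the fixture's bed in the way of the arm. Origin at the centre of its underside, z up.
- oil_bottle: Cream oil bottle with a red spout, 42 mm in diameter, 118 mm high, standing on the bench; origin at the centre of its underside.
- test_disc: Flat steel disc, 64 mm in diameter, 12 mm high, lying on the bench; origin at the centre of its underside.
- big_ring: Steel bearing ring, 86 mm outer diameter, 16 mm high, lying on the bench; origin at the centre of its underside.
- anvil: Small round steel anvil, 50 mm in diameter, standing upside down on the bench with its shank upward, 28 mm high in all; origin at the end of the shank, 28 mm above the bench (z axis downward).
- hardness_tester: Big fixed grey testing machine behind the work, on a black base plate 90 mm high whose front edge lies at about world x = 0.47 m (y = 0) to 0.55 m (y = -0.35). Above x = 0.55 m, from y = -0.45 to -0.05 m, it is tall: capstan bars at z = 0.30 m, a round table at z = 0.55 m, a dial head above. Swing wrist and elbow past in front of it. Origin at x = 0.77, y = -0.24, z = 0.09 m.
Not all that is in view belongs to the job. There is more than one size of the loupe; the job needs the smaller.

How it is judged:
By the outcome, as a careful person would: the job done as asked, in the order asked, and still so for the second after the job is handed in, with the robot touching nothing.
It also fails if it takes over 72 s, if anything falls off the work surface, if the arm or the gripper's body presses on something with over 40 N, if the wrist force passes 120 N, or if a joint passes its speed limit or range.

## Working session

There is one attempt and no reset: what is moved stays moved. The work goes in short steps, Python scripts to look and compute and a shell command to move; the robot and the scene stay as the last step left them, time stands still between calls to the robot, and variables do not carry over. Pictures are saved under pics/ and viewed, and the job is handed in when it is done.

```bash
mkdir -p pics
cat > h.py <<'E'
import numpy as np, cv2
from workcell import bot
from scipy.spatial.transform import Rotation as R
def grab(n,fn=None):
    c=bot.camera(n)
    if fn: cv2.imwrite('pics/'+fn,cv2.cvtColor(c['color'],cv2.COLOR_RGB2BGR))
    return c
def K(c): return np.array([[c['fx'],0,c['cx']],[0,c['fy'],c['cy']],[0,0,1]]),np.array(c['dist_coeffs'],float)
def ray(c,uv):
    k,d=K(c); p=cv2.undistortPoints(np.array(uv,float).reshape(-1,1,2),k,d).reshape(-1,2)
    Rm=cv2.Rodrigues(np.array(c['rvec'],float))[0]; t=np.array(c['tvec'],float).ravel()
    o=-Rm.T@t; D=np.c_[p,np.ones(len(p))]@Rm
    return o,D
def onz(c,uv,z):
    o,D=ray(c,uv); return o+D*((z-o[2])/D[:,2])[:,None]
def proj(c,P):
    k,d=K(c); return cv2.projectPoints(np.array(P,float).reshape(-1,1,3),np.array(c['rvec'],float),np.array(c['tvec'],float),k,d)[0].reshape(-1,2)
E
python3 - <<'E'
from h import *
for n in['scene','top','wrist']: 
    c=grab(n,n+'0.png'); print(n,ray(c,[[320,200]]),c['fx'])
o=bot.get_obs(); print(o)
E
```

```text
scene (array([-0.08167728,  0.88090332,  0.82552992]), array([[ 0.48444612, -0.68610602, -0.54275611]])) 510.59070632546457
top (array([ 0.38383207, -0.06177095,  1.21594956]), array([[ 0.17321698,  0.01831859, -0.98481544]])) 365.51711221700975
wrist (array([ 0.21150827, -0.45860703,  0.37312949]), array([[-0.27336647, -0.07728556, -0.95886042]])) 303.92818384452
{'clock': 0.15, 'joint_pos': array([-1.27797568e+00,  2.41230870e-01,  4.03960783e-03,  1.33522671e+00,
       -1.39867816e-05,  1.57081263e+00]), 'joint_vel': array([ 2.88329674e-04, -2.36817088e-03,  3.39678038e-03, -6.03592725e-05,
       -8.56049035e-05,  2.03399953e-03]), 'tau': array([-1.62852971e-04, -3.72634542e+01,  2.52638948e+01,  1.23256873e-02,
        3.40507620e-05,  1.88334404e-06]), 'eef_pos': array([ 0.14418231, -0.47825163,  0.23062426]), 'tool_rot': array([-0.10324106,  0.70010864, -0.69897567,  0.10306398]), 'ft_force': array([-0.30556131, -0.52367917,  0.43465432]), 'ft_torque': array([-0.03427402,  0.10764188,  0.00043322]), 'grip_width': 0.08503794668473454}
```

View pics/scene0.png

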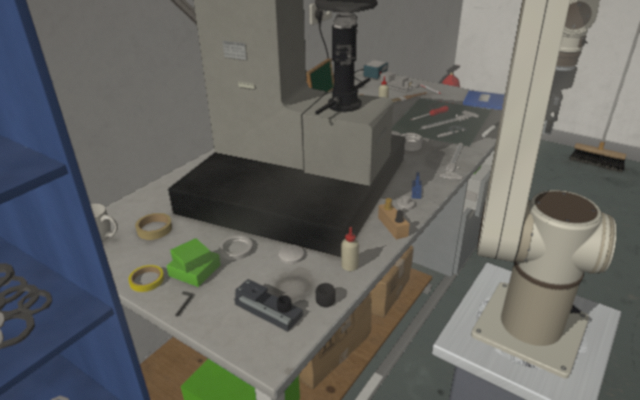

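View pics/top0.png

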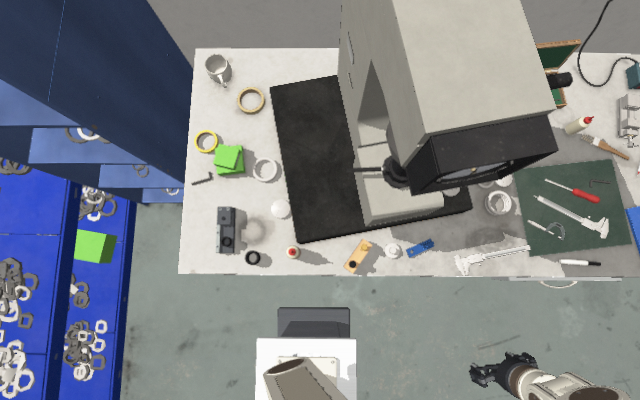

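View pics/wrist0.png

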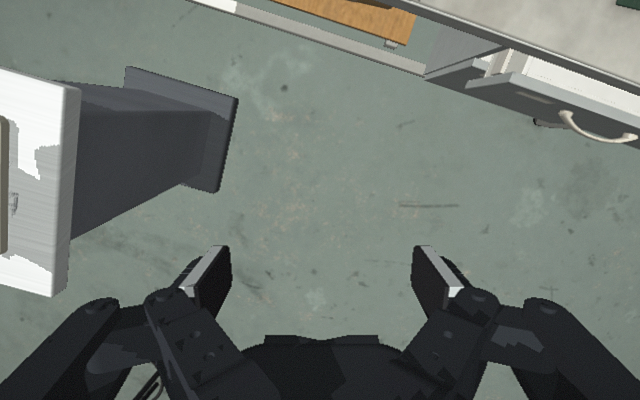

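Run:
```python
import cv2,numpy as np
t=cv2.imread('pics/top0.png'); s=cv2.imread('pics/scene0.png')
a=cv2.resize(t[190:280,190:310],None,fx=6,fy=6,interpolation=cv2.INTER_CUBIC); cv2.imwrite('pics/ta.png',a)
a=cv2.resize(t[220:280,330:450],None,fx=6,fy=6,interpolation=cv2.INTER_CUBIC); cv2.imwrite('pics/tb.png',a)
a=cv2.resize(s[215:335,220:380],None,fx=5,fy=5,interpolation=cv2.INTER_CUBIC); cv2.imwrite('pics/sa.png',a)
a=cv2.resize(s[130:240,365:475],None,fx=5,fy=5,interpolation=cv2.INTER_CUBIC); cv2.imwrite('pics/sb.png',a)
```

```text
(no output)
```

View pics/ta.png

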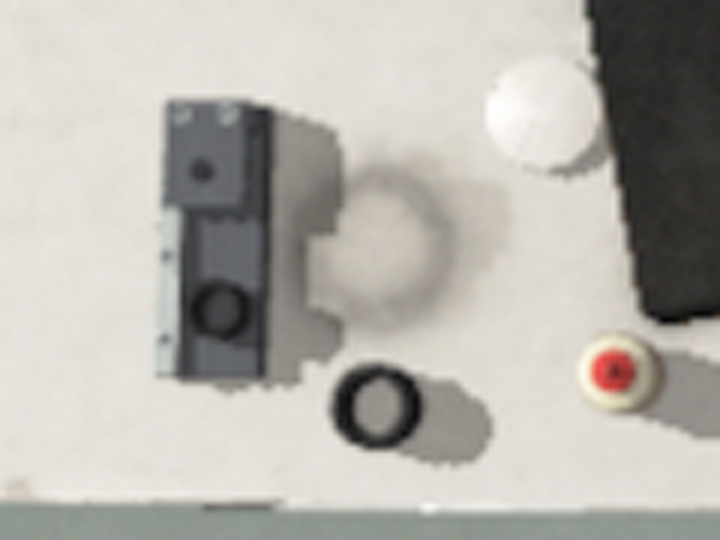

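View pics/tb.png

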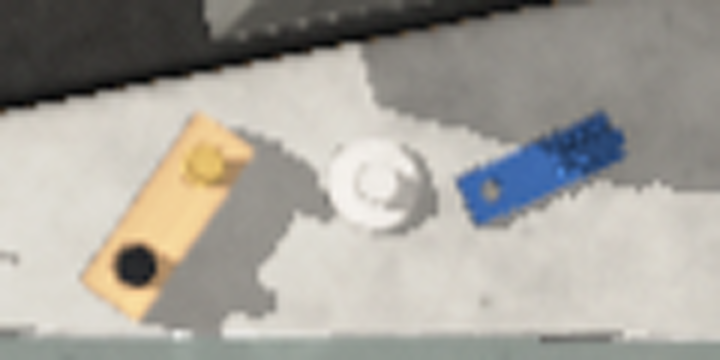

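View pics/sa.png

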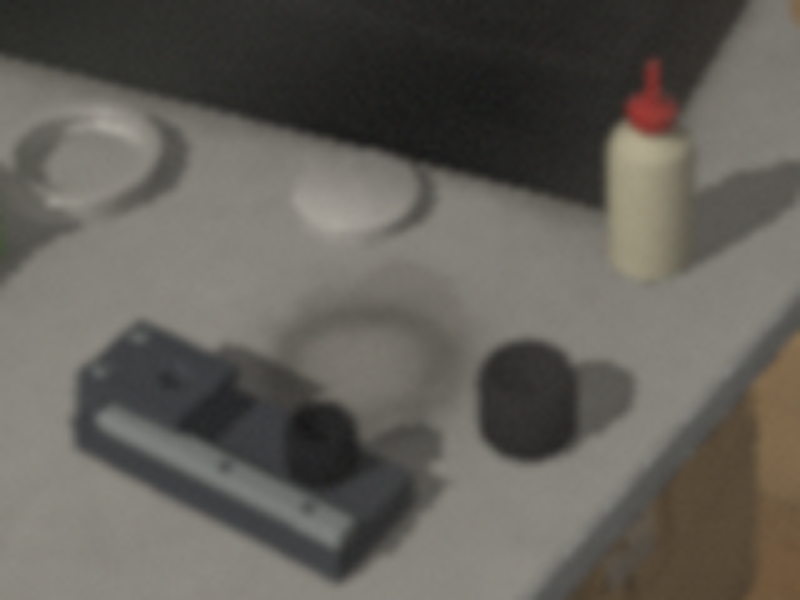

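View pics/sb.png

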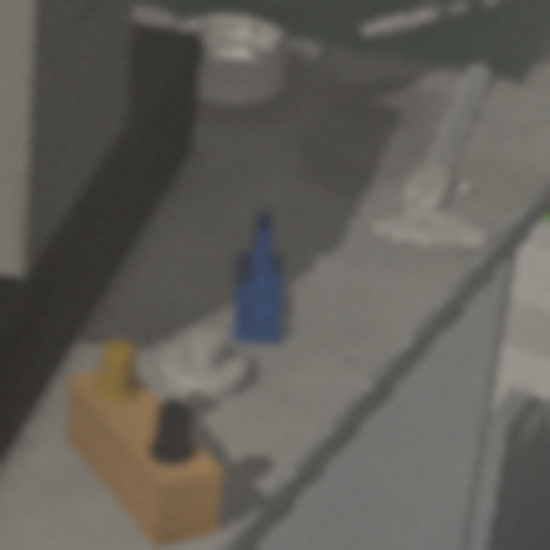

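Run:
```python
from h import *
c=grab('top'); 
def pt(X,Y,ox,oy): return [ox+(X+.5)/6-.5, oy+(Y+.5)/6-.5]
A=lambda X,Y,z: onz(c,[pt(X,Y,190,190)],z)[0].round(4)
B=lambda X,Y,z: onz(c,[pt(X,Y,330,220)],z)[0].round(4)
print('lughole',A(202,170,.042))
print('fence top ends', A(170,207,.029),A(166,377,.029))
print('fence inner',A(184,207,.029),A(180,377,.029))
print('loupe small',A(220,308,.046),'big',A(377,406,.04))
print('disc',A(545,113,.012),'bottle',A(614,372,.118))
print('block brass head',B(206,162,.07),'black',B(136,265,.07))
print('anvil',B(382,185,.02), 'eye',B(490,189,.01))
cc=cv2.cvtColor(c['color'],cv2.COLOR_RGB2HSV)
m=cv2.inRange(cc,(100,120,40),(125,255,255)); m[:, :380]=0; m[:,460:]=0;m[:220]=0;m[270:]=0
cn=max(cv2.findContours(m,0,2)[0],key=cv2.contourArea); r=cv2.minAreaRect(cn);print(r); bp=cv2.boxPoints(r)
print(onz(c,bp,.01).round(4))
print(A(380,250,0),'shadow smear')
o=bot.get_obs();print(R.from_quat(o['tool_rot']).as_matrix().round(3))
w=grab('wrist'); Rm=cv2.Rodrigues(np.array(w['rvec'],float))[0]; print(Rm.round(3))
# camera in tool frame
Rt=R.from_quat(o['tool_rot']).as_matrix(); print(Rt.T@(ray(w,[[320,200]])[0]-o['eef_pos']), (Rm@Rt).round(3))
```

```text
lughole [0.5284 0.2733 0.042 ]
fence top ends [0.5095 0.2935 0.029 ] [0.4175 0.2903 0.029 ]
fence inner [0.5096 0.2858 0.029 ] [0.4176 0.2827 0.029 ]
loupe small [0.4539 0.2584 0.046 ] big [0.4033 0.1734 0.04  ]
disc [0.5659 0.0923 0.012 ] bottle [0.42   0.0405 0.118 ]
block brass head [ 0.4393 -0.1791  0.07  ] black [ 0.3861 -0.1427  0.07  ]
anvil [ 0.4301 -0.2795  0.02  ] eye [ 0.4288 -0.3404  0.01  ]
((419.9862976074219, 247.369873046875), (7.7794952392578125, 27.310993194580078), 65.55604553222656)
[[ 0.4339 -0.3231  0.01  ]
 [ 0.4716 -0.4062  0.01  ]
 [ 0.4484 -0.416   0.01  ]
 [ 0.411  -0.333   0.01  ]]
[0.4898 0.1834 0.    ] shadow smear
[[-0.957 -0.     0.289]
 [-0.289  0.001 -0.957]
 [-0.    -1.    -0.001]]
[[ 0.288 -0.958 -0.001]
 [-0.921 -0.278  0.274]
 [-0.263 -0.078 -0.962]]
[-0.07013768 -0.14264479  0.00042441] [[ 0.    -0.     1.   ]
 [ 0.962 -0.274 -0.   ]
 [ 0.274  0.962  0.   ]]
```

```bash
cat >> h.py <<'E'
def plan(x,y,z,yaw=None):
    "units shift/turn from measured pose to TCP target; yaw = world angle (deg) of tool z, tool straight down"
    o=bot.get_obs(); Rt=R.from_quat(o['tool_rot']).as_matrix(); p=o['eef_pos']
    s=Rt.T@(np.array([x,y,z])-p)/.025
    if yaw is None: tr=np.zeros(3)
    else:
        a=np.radians(yaw); zz=np.array([np.cos(a),np.sin(a),0]); yy=np.array([0,0,-1.]); G=np.c_[np.cross(yy,zz),yy,zz]
        tr=R.from_matrix(Rt.T@G).as_rotvec(degrees=True)/10
    print('clock',round(o['clock'],2),'pos',p.round(4),'yaw',np.degrees(np.arctan2(Rt[1,2],Rt[0,2])).round(2),'tilt',Rt[2].round(4),'j',np.round(o['joint_pos'],2),'w',round(o['grip_width'],4))
    print('shift',s.round(3),'turn',tr.round(3))
E
python3 -c "
from h import *
plan(.44,.258,.2,2)"
```

```text
clock 0.25 pos [ 0.1442 -0.4785  0.2309] yaw -73.23 tilt [-0.    -1.    -0.001] j [-1.28  0.24  0.    1.34  0.    1.57] w 0.0853
shift [-19.829   1.26  -24.789] turn [ 5.000e-03 -7.523e+00 -4.000e-03]
```

```bash
python3 -m handwheel '[[-1.5,0,-1.9,0,-1,0],[-3,0,-3.8,0,-2,0],[-4.5,0,-5.7,0,-3,0],[-6,0,-7.6,0,-4,0],[-7.5,0,-9.4,0,-5,0]]' -; python3 -c "
from h import *
plan(.44,.258,.2,2)"
```

```text
clock: 0.88
eef_pos: [0.2563, -0.1979, 0.2314]
tool_rot: [0.39, -0.589, 0.59, -0.391]
ft_force: [1.6, -0.5, -0.3]
grip_width: 0.0854
clock 0.88 pos [ 0.2563 -0.1979  0.2314] yaw -22.95 tilt [-1.0e-04 -1.0e+00  1.1e-03] j [-0.66 -0.11 -0.38  1.31  0.    1.31] w 0.0854
shift [-19.657   1.258  -0.344] turn [-6.000e-03 -2.495e+00  1.000e-03]
```

```bash
python3 -m handwheel '[[-2.4,0.2,0,0,-0.6,0],[-4.8,0.4,-0.1,0,-1.2,0],[-7.2,0.6,-0.2,0,-1.8,0],[-9.6,0.8,-0.3,0,-2.2,0],[-12,1,-0.3,0,-2.5,0]]' -0.1; python3 -c "
from h import *
plan(.44,.258,.2,2)"
```

```text
clock: 1.5
eef_pos: [0.3678, 0.0812, 0.2064]
tool_rot: [-0.508, 0.491, -0.492, 0.509]
ft_force: [1.4, -1.0, -0.3]
grip_width: 0.0383
clock 1.5 pos [0.3678 0.0812 0.2064] yaw 1.92 tilt [ 2.0e-04 -1.0e+00  1.3e-03] j [ 0.22  0.01 -0.33  1.23 -0.    1.75] w 0.0383
shift [-6.972  0.261  3.124] turn [-0.007 -0.008  0.001]
```

```bash
python3 -m handwheel '[[-2,0,1,0,0,0],[-4,0,2,0,0,0],[-5.4,0,3.1,0,0,0],[-5.4,0,3.1,0,0,0],[-5.4,0,3.1,0,0,0]]' 0.25; python3 -c "
from h import *
plan(.44,.258,.2,2)
grab('wrist','w1.png')"
```

```text
clock: 2.12
eef_pos: [0.44, 0.2159, 0.2058]
tool_rot: [0.508, -0.492, 0.492, -0.507]
ft_force: [-0.6, -1.0, 0.5]
grip_width: 0.0533
clock 2.12 pos [0.44   0.2159 0.2058] yaw 1.79 tilt [ 0.001  -1.     -0.0016] j [ 0.46  0.24 -0.07  1.27 -0.    2.  ] w 0.0533
shift [-1.684  0.231  0.054] turn [ 0.009 -0.021  0.006]
```

View pics/w1.png

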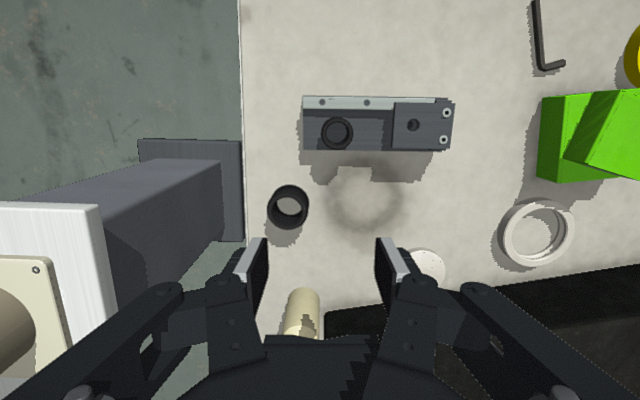

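Run:
```python
from h import *
c=grab('wrist'); im=c['color']
a=cv2.resize(im[80:240,250:470],None,fx=3.6,fy=3.6,interpolation=cv2.INTER_CUBIC); cv2.imwrite('pics/w1a.png',cv2.cvtColor(a,cv2.COLOR_RGB2BGR))
```

```text
(no output)
```

View pics/w1a.png

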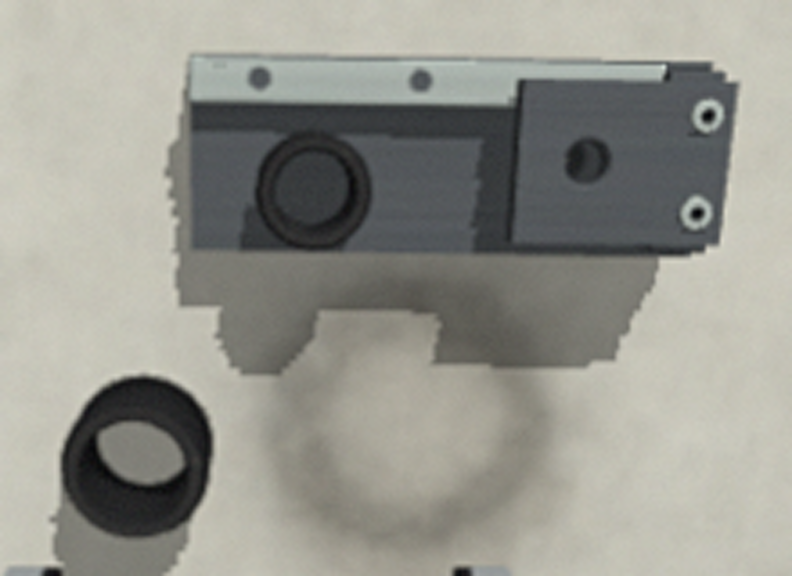

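```bash
cat >> h.py <<'E'
def crop(c,x0,x1,y0,y1,f,fn):
    a=cv2.resize(c['color'][y0:y1,x0:x1],None,fx=f,fy=f,interpolation=cv2.INTER_CUBIC); cv2.imwrite('pics/'+fn,cv2.cvtColor(a,cv2.COLOR_RGB2BGR))
def cz(c,X,Y,x0,y0,f,z): return onz(c,[[x0+(X+.5)/f-.5,y0+(Y+.5)/f-.5]],z)[0]
E
python3 - <<'E'
from h import *
c=grab('wrist'); g=lambda X,Y,z: cz(c,X,Y,250,80,3.6,z)
l=g(314,187,.046); print('loupe',l,'edges',g(257,187,.046),g(371,187,.046))
H=g(588,160,.042); f1=g(192,102,.029); f2=g(510,104,.029); b1=g(192,249,.02); b2=g(470,251,.02)
print(H,f1,f2,b1,b2)
for a,b in((f1,f2),(b1,b2),(g(522,79,.042),g(737,83,.042)),(g(510,241,.042),g(720,243,.042))): print(np.degrees(np.arctan2(*(b-a)[1::-1])), )
plan(l[0],l[1],.1,2)
E
```

```text
loupe [0.45454829 0.26494882 0.046     ] edges [0.43907999 0.26448454 0.046     ] [0.47001853 0.2654202  0.046     ]
[0.52941155 0.27428962 0.042     ] [0.4201219  0.28628033 0.029     ] [0.50956401 0.28848086 0.029     ] [0.42018088 0.24399345 0.02      ] [0.50341112 0.24592064 0.02      ]
1.409351022235802
1.3264450579491398
0.9247287374452687
1.2988429667887795
clock 2.27 pos [0.4401 0.2153 0.2065] yaw 1.7 tilt [ 2.e-04 -1.e+00 -3.e-04] j [ 0.46  0.23 -0.07  1.27 -0.    2.  ] w 0.0534
shift [-1.969  4.259  0.638] turn [ 0.002 -0.03   0.001]
```

```bash
python3 -m handwheel '[[-1.97,1,0.62,0,0,0],[-1.97,3,0.62,0,0,0],[-1.97,5,0.62,0,0,0],[-1.97,5.6,0.62,0,0,0],[-1.97,5.6,0.62,0,0,0]]' 0.25; python3 -c "
from h import *
plan(.4545,.2648,.025,1.5)
c=grab('wrist','w2.png')"
```

```text
clock: 2.9
eef_pos: [0.4544, 0.2653, 0.0664]
tool_rot: [0.508, -0.493, 0.492, -0.507]
ft_force: [0.1, 0.6, 0.6]
grip_width: 0.0533
clock 2.9 pos [0.4544 0.2653 0.0664] yaw 1.72 tilt [ 6.e-04 -1.e+00 -1.e-03] j [ 0.53  0.42 -0.19  0.96 -0.    2.07] w 0.0533
shift [0.02  1.658 0.005] turn [0.006 0.022 0.003]
```

View pics/w2.png

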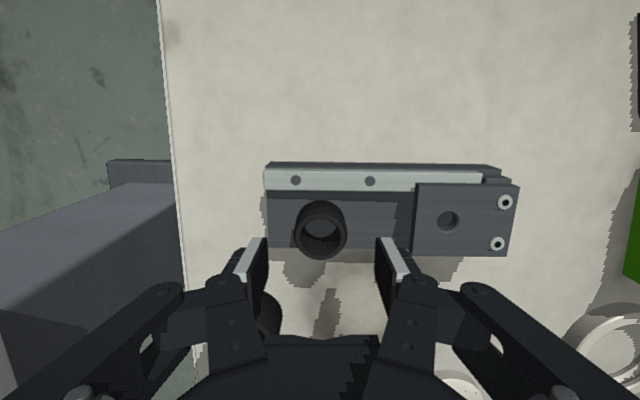

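```bash
python3 -m handwheel '[[0,0.6,0,0,0,0],[0,1.2,0,0,0,0],[0,1.6,0,0,0,0],[0,1.6,0,0,0,0],[0,1.6,0,0,0,0]]' 0.25;python3 -m handwheel '[[0,0,0,0,0,0],[0,0,0,0,0,0],[0,0,0,0,0,0],[0,0,0,0,0,0],[0,0,0,0,0,0]]' -1; python3 -c "
from h import *
c=grab('wrist','w3.png')
plan(.485,.165,.11,2)"
```

```text
clock: 3.58
eef_pos: [0.4548, 0.2662, 0.0263]
tool_rot: [-0.508, 0.492, -0.492, 0.508]
ft_force: [0.7, 0.2, -0.3]
grip_width: 0.0536
clock: 4.2
eef_pos: [0.4552, 0.2664, 0.0271]
tool_rot: [-0.507, 0.492, -0.492, 0.508]
ft_force: [-0.2, -0.6, 6.1]
grip_width: 0.0294
clock 4.25 pos [0.4552 0.2665 0.0271] yaw 1.78 tilt [-9.0e-04 -1.0e+00  1.3e-03] j [ 0.53  0.47 -0.24  0.86  0.    2.07] w 0.0295
shift [ 4.091 -3.319  1.071] turn [-0.008 -0.022 -0.005]
```

View pics/w3.png

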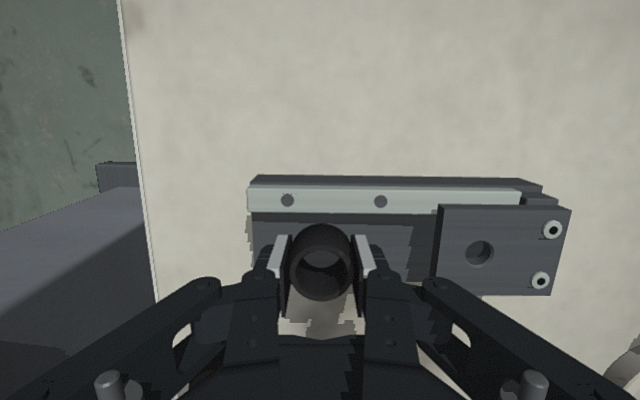

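```bash
python3 -m handwheel '[[0,-0.4,0,0,0,0],[0,-1,0,0,0,0],[0,-2,0,0,0,0],[0,-3,0,0,0,0],[0,-3.3,0,0,0,0]]' -; python3 -c "
from h import *
c=grab('wrist','w4.png');c=grab('scene');crop(c,200,400,200,330,4,'s4.png')
plan(.485,.165,.11,2)"
```

```text
clock: 4.88
eef_pos: [0.4559, 0.2668, 0.1112]
tool_rot: [-0.506, 0.492, -0.493, 0.509]
ft_force: [0.2, -0.7, -1.0]
grip_width: 0.0294
clock 4.97 pos [0.4553 0.2664 0.1099] yaw 1.78 tilt [-0.0011 -1.      0.002 ] j [ 0.53  0.38 -0.14  1.06 -0.    2.07] w 0.0292
shift [ 4.092 -0.005  1.062] turn [-0.012 -0.022 -0.006]
```

View pics/w4.png

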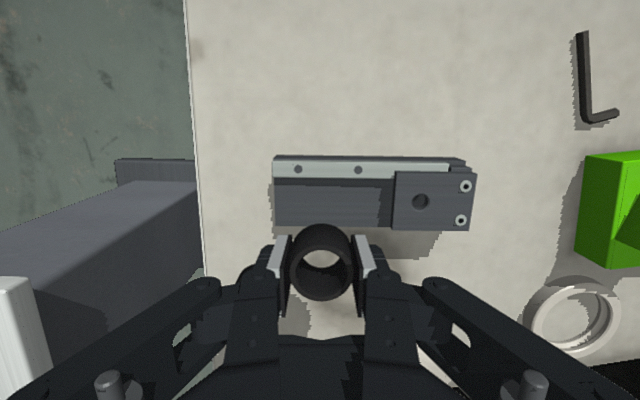

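View pics/s4.png

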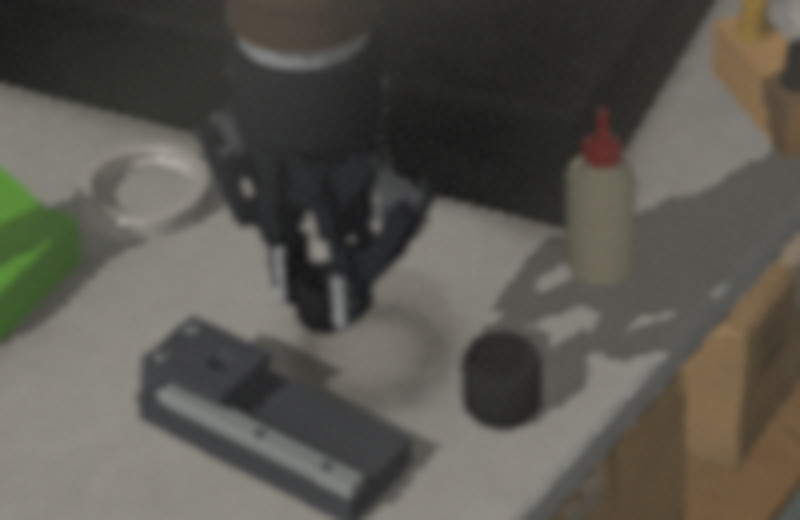

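```bash
python3 -m handwheel '[[2,0,0.5,0,0,0],[4.1,0,1.06,0,0,0],[4.1,1.5,1.06,0,0,0],[4.1,3,1.06,0,0,0],[4.1,3.4,1.06,0,0,0]]' -; python3 -c "
from h import *
plan(.485,.165,.0075,2)"
```

```text
clock: 5.6
eef_pos: [0.4813, 0.1632, 0.0206]
tool_rot: [0.51, -0.493, 0.491, -0.505]
ft_force: [-1.1, -0.3, 0.8]
grip_width: 0.0294
clock 5.6 pos [0.4813 0.1632 0.0206] yaw 1.74 tilt [ 0.0021 -1.     -0.0068] j [ 0.33  0.46 -0.29  0.84  0.    1.87] w 0.0294
shift [-0.07   0.525  0.152] turn [ 0.039 -0.026  0.012]
```

```bash
python3 -m handwheel '[[0,0.1,0,0,0,0],[0,0.2,0,0,0,0],[0,0.3,0,0,0,0],[0,0.4,0,0,0,0],[0,0.4,0,0,0,0]]' -; python3 -c "
from h import *
plan(.485,.165,.0075,2)"
```

```text
clock: 6.22
eef_pos: [0.4843, 0.1645, 0.0139]
tool_rot: [-0.508, 0.492, -0.492, 0.508]
ft_force: [-0.8, -0.3, -0.2]
grip_width: 0.0294
clock 6.22 pos [0.4843 0.1645 0.0139] yaw 1.78 tilt [-1.e-04 -1.e+00  2.e-04] j [ 0.33  0.47 -0.29  0.81 -0.    1.87] w 0.0294
shift [-0.018  0.258  0.028] turn [-0.001 -0.022 -0.   ]
```

```bash
python3 -m handwheel '[[0,0.1,0,0,0,0],[0,0.18,0,0,0,0],[0,0.25,0,0,0,0],[0,0.28,0,0,0,0],[0,0.28,0,0,0,0]]' -;python3 -m handwheel '[[0,0,0,0,0,0],[0,0,0,0,0,0],[0,0,0,0,0,0],[0,-0.5,0,0,0,0],[0,-2,0,0,0,0]]' 0.3; python3 -c "
from h import *
plan(.485,.165,.25,2)"
```

```text
clock: 6.85
eef_pos: [0.4842, 0.1645, 0.0071]
tool_rot: [0.508, -0.492, 0.492, -0.508]
ft_force: [-1.5, -0.8, 3.6]
grip_width: 0.0292
clock: 7.48
eef_pos: [0.4826, 0.1639, 0.0562]
tool_rot: [0.509, -0.493, 0.491, -0.506]
ft_force: [0.8, -0.4, 0.3]
grip_width: 0.0554
clock 7.47 pos [0.4826 0.1639 0.0562] yaw 1.78 tilt [ 0.0014 -1.     -0.0045] j [ 0.33  0.41 -0.25  0.92 -0.    1.87] w 0.0554
shift [-0.032 -7.754  0.063] turn [ 0.026 -0.022  0.008]
```

```bash
python3 -m handwheel '[[0.5,-2,-0.5,0,-1,0],[1.5,-4,-1.5,0,-2,0],[2.8,-6,-2.5,0,-3,0],[4.2,-7.5,-3.5,0,-4,0],[5.5,-8,-4.5,0,-5,0]]' 0.3; python3 -c "
from h import *
plan(.40,-.35,.21,170)"
```

```text
clock: 8.1
eef_pos: [0.3766, 0.0227, 0.2605]
tool_rot: [-0.668, 0.227, -0.232, 0.67]
ft_force: [-0.0, -0.5, -0.9]
grip_width: 0.0555
clock 8.1 pos [0.3766 0.0227 0.2605] yaw 52.13 tilt [ 0.0052 -1.      0.0043] j [ 0.06 -0.02 -0.22  1.37 -0.    0.72] w 0.0555
shift [  9.88    2.024 -11.2  ] turn [  0.016 -11.787   0.044]
```

```bash
python3 -m handwheel '[[1.1,0,-1.4,0,-1,0],[2.2,0,-2.8,0,-2,0],[3.3,0,-4.2,0,-3,0],[4.4,0,-5.6,0,-4,0],[5.5,0,-7,0,-5,0]]' 0.3; python3 -c "
from h import *
plan(.40,-.35,.22,152)"
```

```text
clock: 8.72
eef_pos: [0.3759, -0.1965, 0.2579]
tool_rot: [0.705, 0.061, -0.06, -0.704]
ft_force: [0.5, 0.3, 0.3]
grip_width: 0.0553
clock 8.72 pos [ 0.3759 -0.1965  0.2579] yaw 99.86 tilt [ 1.4e-03 -1.0e+00 -9.0e-04] j [-0.48  0.08 -0.12  1.37  0.   -0.65] w 0.0553
shift [-0.103  1.521 -6.212] turn [ 8.000e-03 -5.214e+00  5.000e-03]
```

```bash
python3 -m handwheel '[[0,0,-1.2,0,-1,0],[0,0.3,-2.4,0,-2,0],[0,0.8,-3.6,0,-3,0],[0,1.2,-4.8,0,-4,0],[0,1.5,-6.2,0,-5,0]]' -; python3 -m handwheel '[[0,0,0,0,-1,0],[0,0,0,0,-2,0],[0,0,0,0,-3,0],[0,0,0,0,-4,0],[0,0,0,0,-5,0]]' -; python3 -c "
from h import *
c=grab('wrist','w5.png')
plan(.451,-.391,.15,204)"
```

```text
clock: 9.35
eef_pos: [0.4017, -0.3487, 0.2199]
tool_rot: [0.613, 0.353, -0.353, -0.613]
ft_force: [0.3, -0.1, -0.4]
grip_width: 0.0558
clock: 9.98
eef_pos: [0.4017, -0.348, 0.2202]
tool_rot: [-0.407, -0.579, 0.579, 0.406]
ft_force: [0.4, -0.8, -0.2]
grip_width: 0.0556
clock 10.03 pos [ 0.4017 -0.348   0.2203] yaw -159.95 tilt [-8.e-04 -1.e+00 -4.e-04] j [-0.71  0.31  0.07  1.33 -0.   -2.63] w 0.0555
shift [-2.29   2.812 -1.259] turn [ 0.002 -0.395 -0.004]
```

View pics/w5.png

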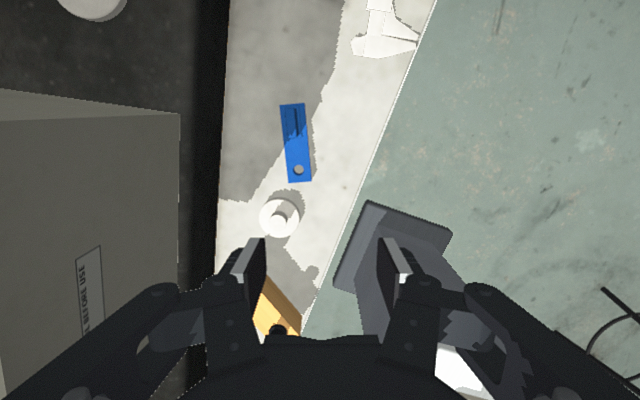

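Run:
```python
from h import *
c=grab('wrist'); crop(c,260,340,90,230,5,'w5a.png')
```

```text
(no output)
```

View pics/w5a.png

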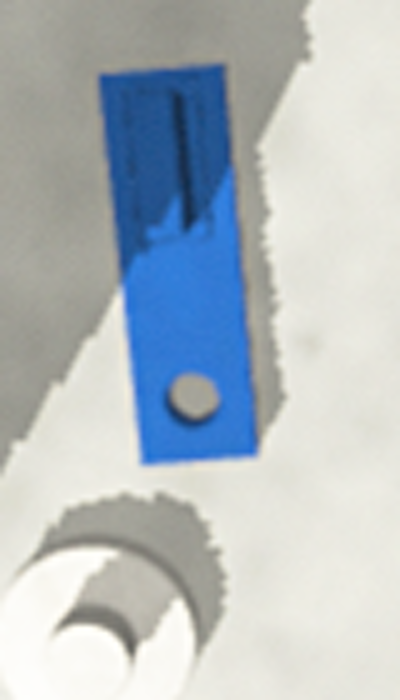

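Run:
```python
from h import *
c=grab('wrist'); g=lambda X,Y,z: cz(c,X,Y,260,90,5,z)
TL,TR,BR,BL=[g(*p,.01) for p in((100,75),(223,65),(258,456),(141,465))]
cen=(TL+TR+BR+BL)/4; ax=(BR+BL-TL-TR)/2; L=np.linalg.norm(ax); ax/=L
print(cen,L,np.linalg.norm(TR-TL),np.linalg.norm(BR-BL),'ang',np.degrees(np.arctan2(ax[1],ax[0])))
for a,b in((TL,BL),(TR,BR)):print(np.degrees(np.arctan2(*(b-a)[1::-1])))
print('eye',g(193,397,.01),cen+.03*ax,'tab',cen-.025*ax)
t=cen-.025*ax; print('anvil',g(95,650,.028))
ang=np.degrees(np.arctan2(ax[1],ax[0]))
plan(t[0],t[1],.10,ang+90)
```

```text
[ 0.44069961 -0.36935478  0.01      ] 0.08931211617594428 0.02750387516639106 0.027973867813630857 ang 113.84923943545385
113.69854316236282
114.00001408543352
eye [ 0.42890666 -0.34253663  0.01      ] [ 0.42856966 -0.3419164   0.01      ] tab [ 0.45080789 -0.39222009  0.01      ]
anvil [ 0.43151938 -0.28155686  0.028     ]
clock 10.12 pos [ 0.4018 -0.348   0.2201] yaw -160.63 tilt [-6.e-04 -1.e+00 -4.e-04] j [-0.71  0.31  0.07  1.33  0.   -2.62] w 0.0553
shift [-2.317  4.804 -1.262] turn [ 0.002 -0.448 -0.004]
```

```bash
python3 -m handwheel '[[-1,1,-0.6,0,-0.2,0],[-2.3,2.5,-1.26,0,-0.45,0],[-2.32,4.2,-1.26,0,-0.45,0],[-2.32,4.8,-1.26,0,-0.45,0],[-2.32,4.8,-1.26,0,-0.45,0]]' 0; python3 -c "
from h import *
c=grab('wrist','w6.png')
plan(.4508,-.3922,.014,203.85)"
```

```text
clock: 10.75
eef_pos: [0.4502, -0.3915, 0.0989]
tool_rot: [0.385, 0.593, -0.593, -0.386]
ft_force: [0.3, -0.4, 0.7]
grip_width: 0.0427
clock 10.8 pos [ 0.4511 -0.3922  0.1004] yaw -156.02 tilt [-8.e-04 -1.e+00 -4.e-04] j [-0.72  0.51  0.06  1.11  0.   -2.71] w 0.0425
shift [0.009 3.457 0.011] turn [ 0.002  0.013 -0.005]
```

View pics/w6.png

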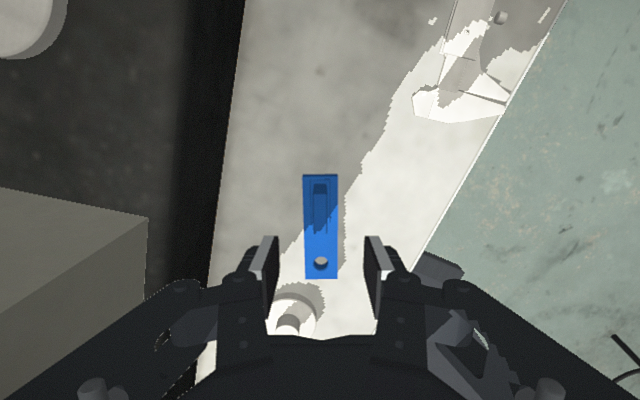

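```bash
python3 -m handwheel '[[0,1.5,0,0,0,0],[0,2.5,0,0,0,0],[0,3.2,0,0,0,0],[0,3.4,0,0,0,0],[0,3.4,0,0,0,0]]' 0; python3 -m handwheel '[[0,0,0,0,0,0],[0,0,0,0,0,0],[0,0,0,0,0,0],[0,0,0,0,0,0],[0,0,0,0,0,0]]' -1; python3 -c "
from h import *
c=grab('wrist','w7.png')
plan(.4508,-.3922,.014,203.85)"
```

```text
clock: 11.42
eef_pos: [0.4514, -0.3926, 0.0153]
tool_rot: [-0.386, -0.593, 0.593, 0.385]
ft_force: [-0.9, -0.2, -0.8]
grip_width: 0.0426
clock: 12.05
eef_pos: [0.4516, -0.3928, 0.0155]
tool_rot: [-0.386, -0.593, 0.593, 0.384]
ft_force: [-0.3, 0.2, 5.3]
grip_width: 0.0089
clock 12.1 pos [ 0.4516 -0.3928  0.0155] yaw -155.97 tilt [-0.0021 -1.     -0.001 ] j [-0.72  0.6  -0.04  0.93 -0.   -2.71] w 0.0091
shift [0.034 0.059 0.02 ] turn [ 0.005  0.018 -0.012]
```

View pics/w7.png

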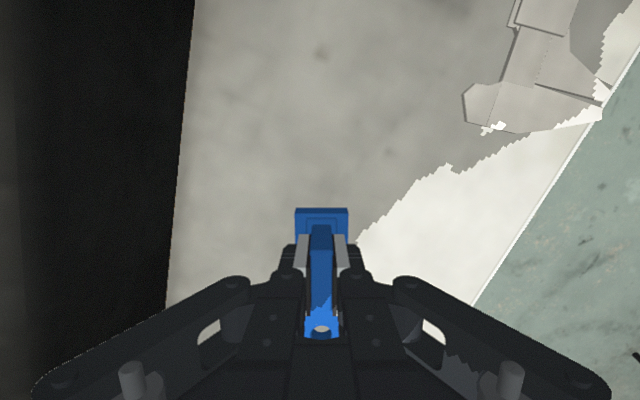

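```bash
python3 -m handwheel '[[0,-1,0,0,0,0],[0,-3,0,0,0,0],[1,-5,0,0,0.5,0],[3,-6.5,0,0,1.5,0],[5.2,-7.4,0,0,2.5,0]]' -; python3 -c "
from h import *
plan(.36,-.1,.22,130)"
```

```text
clock: 12.72
eef_pos: [0.3979, -0.2728, 0.2008]
tool_rot: [0.507, 0.494, -0.494, -0.505]
ft_force: [0.9, 0.4, -1.6]
grip_width: 0.0089
clock 12.72 pos [ 0.3979 -0.2728  0.2008] yaw 178.64 tilt [-9.0e-04 -1.0e+00 -1.9e-03] j [-0.6   0.22 -0.1   1.25  0.   -2.15] w 0.0089
shift [ 6.872 -0.778  1.676] turn [ 0.012  4.864 -0.   ]
```

```bash
python3 -m handwheel '[[1.7,-0.4,0.3,0,0.9,0],[3.4,-0.8,0.6,0,1.8,0],[5.1,-0.8,0.9,0,2.7,0],[6.8,-0.8,1.2,0,3.6,0],[8.5,-0.8,1.5,0,4.5,0]]' -; python3 -c "
from h import *
plan(.40,.19,.20,92)"
```

```text
clock: 13.35
eef_pos: [0.363, -0.0589, 0.2188]
tool_rot: [-0.656, -0.263, 0.263, 0.657]
ft_force: [0.0, 0.1, -1.5]
grip_width: 0.0091
clock 13.35 pos [ 0.363  -0.0589  0.2188] yaw 133.71 tilt [-5.e-04 -1.e+00  1.e-03] j [-0.16 -0.02 -0.32  1.27  0.   -0.92] w 0.0091
shift [7.949 0.755 6.175] turn [-4.000e-03  4.171e+00 -5.000e-03]
```

```bash
python3 -m handwheel '[[1.6,0,1.2,0,0.9,0],[3.2,0,2.4,0,1.8,0],[4.8,0,3.6,0,2.7,0],[6.4,0.3,4.8,0,3.5,0],[7.9,0.7,6.1,0,4.2,0]]' -; python3 -c "
from h import *
c=grab('wrist','w8.png')
plan(.41,.27,.10,91.4)"
```

```text
clock: 13.98
eef_pos: [0.3999, 0.1883, 0.2013]
tool_rot: [0.707, 0.011, -0.011, -0.707]
ft_force: [0.4, -0.6, -1.7]
grip_width: 0.0092
clock 14.03 pos [0.3998 0.1938 0.1998] yaw 91.9 tilt [-0.0016 -1.      0.0048] j [ 0.45  0.15 -0.19  1.23  0.01  0.41] w 0.0086
shift [0.515 4.006 3.014] turn [-0.028  0.05  -0.009]
```

View pics/w8.png

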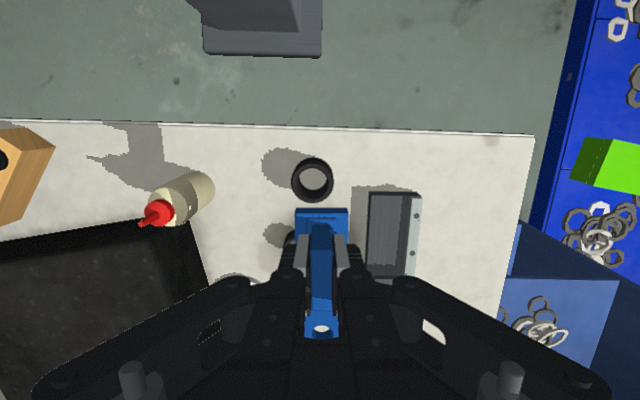

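```bash
python3 -m handwheel '[[0.3,0,1.5,0,0.05,0],[0.6,1,3,0,0.05,0],[0.6,2.5,3,0,0.05,0],[0.6,4,3,0,0.05,0],[0.6,4,3,0,0.05,0]]' -; python3 -c "
from h import *
c=grab('wrist','w9.png')
plan(.4185,.2705,.0375,91.3)"
```

```text
clock: 14.65
eef_pos: [0.4092, 0.26, 0.0986]
tool_rot: [0.709, 0.007, -0.012, -0.705]
ft_force: [0.5, 0.4, -1.2]
grip_width: 0.0087
clock 14.7 pos [0.411  0.2611 0.1007] yaw 91.54 tilt [-0.004  -1.     -0.0024] j [ 0.57  0.32 -0.25  1.01  0.    0.54] w 0.009
shift [0.321 2.525 0.376] turn [ 0.014  0.024 -0.023]
```

View pics/w9.png

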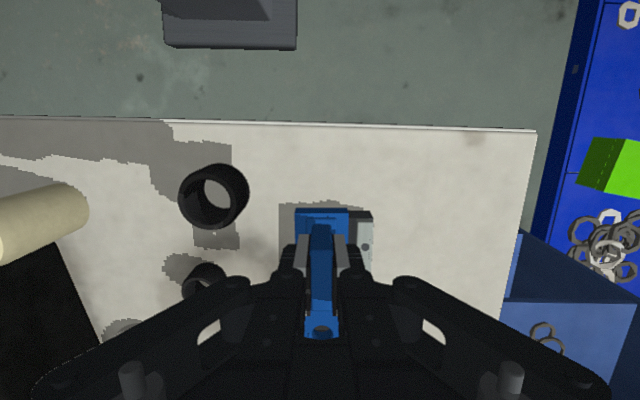

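```bash
python3 -m handwheel '[[0,0.5,0.3,0,0,0],[0,1,0.3,0,0,0],[0,1.5,0.3,0,0,0],[0,1.5,0.3,0,0,0],[0,1.5,0.3,0,0,0]]' -; python3 -c "
from h import *
c=grab('wrist');crop(c,260,420,180,350,4,'w10.png'); c=grab('scene');crop(c,210,350,240,340,5,'s10.png')
plan(.4185,.2695,.0375,91.3)"
```

```text
clock: 15.32
eef_pos: [0.4123, 0.2696, 0.0644]
tool_rot: [-0.707, -0.009, 0.009, 0.707]
ft_force: [0.4, 0.4, -0.4]
grip_width: 0.0089
clock 15.43 pos [0.4126 0.2698 0.0648] yaw 91.52 tilt [ 8.e-04 -1.e+00  5.e-04] j [ 0.58  0.37 -0.29  0.92  0.    0.55] w 0.0089
shift [ 0.235  1.091 -0.018] turn [-0.003  0.022  0.005]
```

View pics/w10.png

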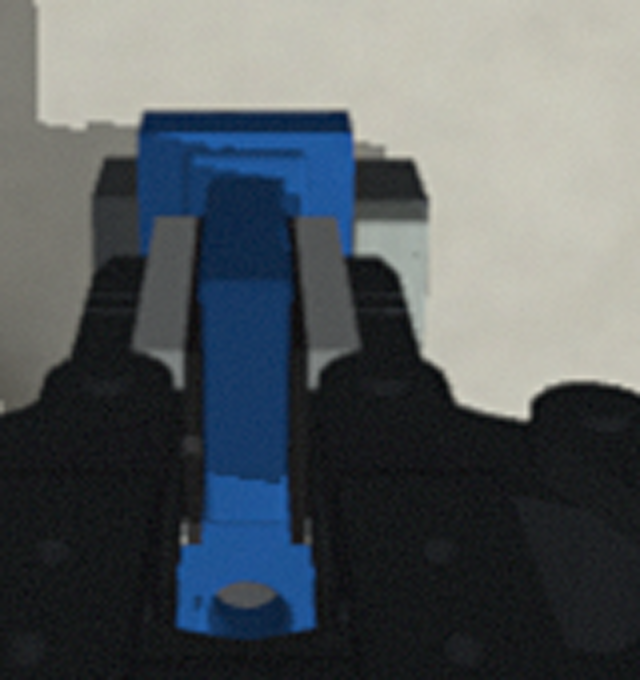

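View pics/s10.png

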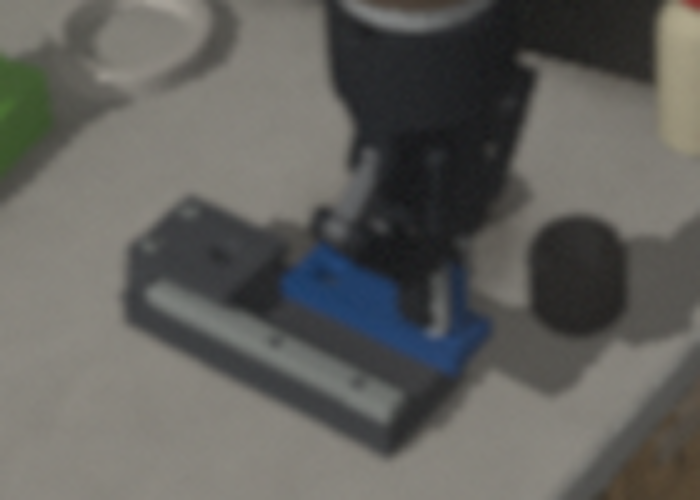

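```bash
python3 -m handwheel '[[0,0.3,0,0,0.02,0],[0,0.6,0,0,0.02,0],[0,0.9,0,0,0.02,0],[0,1.05,0,0,0.02,0],[0,1.05,0,0,0.02,0]]' -; python3 -c "
from h import *
c=grab('wrist');crop(c,260,420,180,350,4,'w11.png'); c=grab('scene');crop(c,210,350,240,340,5,'s11.png')
plan(.4735,.2695,.0375,91.3)"
```

```text
clock: 16.05
eef_pos: [0.4119, 0.2694, 0.0376]
tool_rot: [0.707, 0.008, -0.009, -0.707]
ft_force: [-0.7, -0.5, -1.3]
grip_width: 0.009
clock 16.15 pos [0.4124 0.2697 0.0382] yaw 91.33 tilt [ 2.e-04 -1.e+00  1.e-04] j [ 0.58  0.4  -0.32  0.85 -0.    0.56] w 0.0091
shift [ 2.445  0.027 -0.065] turn [-0.001  0.003  0.001]
```

View pics/w11.png

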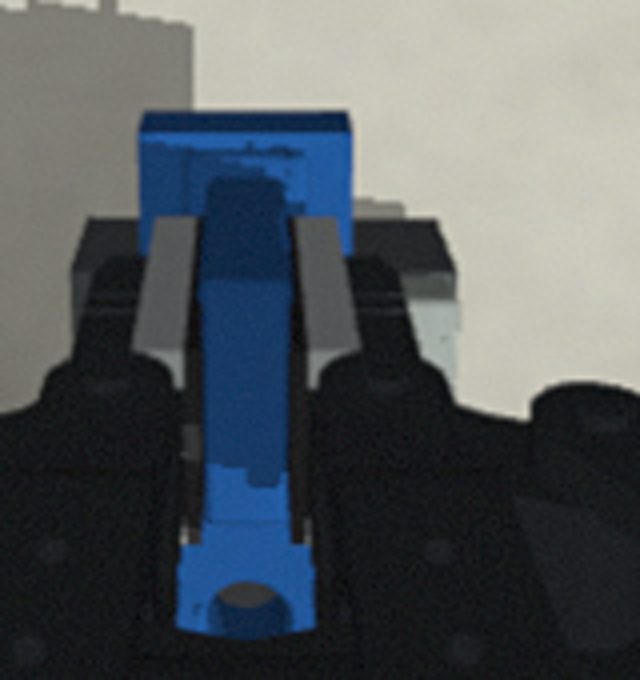

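View pics/s11.png

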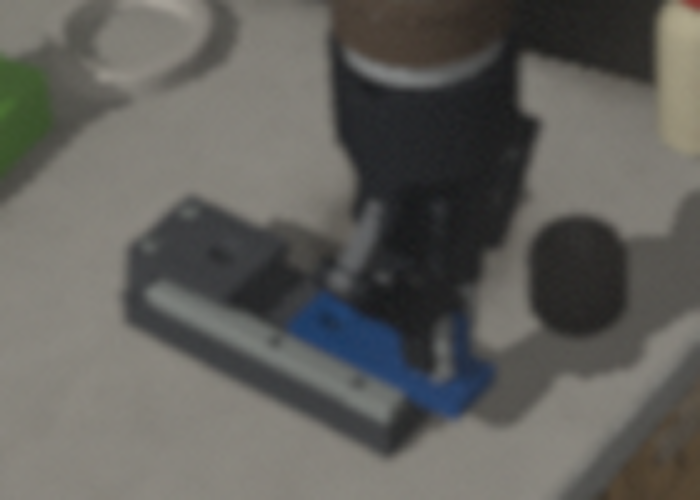

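```bash
python3 -m handwheel '[[0.5,0.02,0,0,0,0],[1,0.02,0,0,0,0],[1.5,0.02,0,0,0,0],[2,0.02,0,0,0,0],[2.1,0.02,0,0,0,0]]' -; python3 -c "
from h import *
c=grab('scene');crop(c,210,350,240,340,5,'s12.png')
plan(.4735,.2695,.0355,91.3)"
```

```text
clock: 16.77
eef_pos: [0.466, 0.2709, 0.0376]
tool_rot: [-0.707, -0.008, 0.008, 0.707]
ft_force: [-0.4, -0.8, -1.6]
grip_width: 0.0091
clock 16.82 pos [0.4656 0.2707 0.0375] yaw 91.28 tilt [ 2.e-04 -1.e+00  1.e-04] j [ 0.53  0.48 -0.19  0.9   0.    0.5 ] w 0.0095
shift [ 0.315  0.078 -0.057] turn [-0.001 -0.002  0.001]
```

View pics/s12.png

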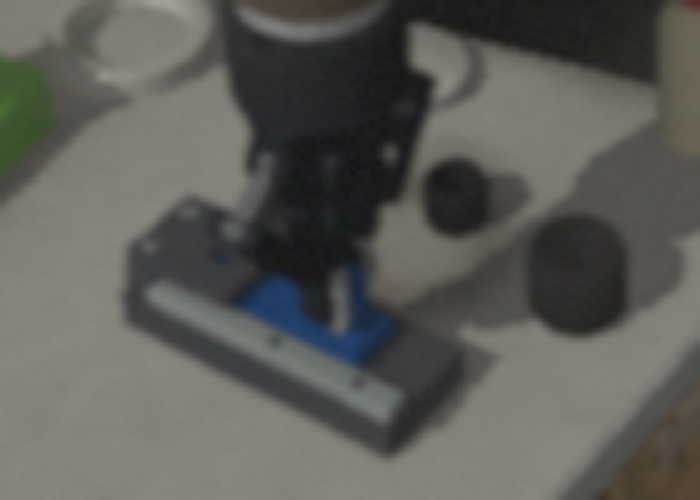

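```bash
python3 -m handwheel '[[0.1,0,0,0,0,0],[0.2,0,0,0,0,0],[0.32,0,0.04,0,0,0],[0.32,0,0.08,0,0,0],[0.32,0,0.1,0,0,0]]' -; python3 -c "
from h import *
plan(.4735,.2735,.0355,91.3); print(bot.get_obs()['ft_force'])"; python3 -m handwheel '[[0,0.03,0,0,0,0],[0,0.06,0,0,0,0],[0,0.08,0,0,0,0],[0,0.09,0,0,0,0],[0,0.09,0,0,0,0]]' -; python3 -c "
from h import *
plan(.4735,.2735,.0355,91.3);print(bot.get_obs()['ft_force'])"
```

```text
clock: 17.45
eef_pos: [0.4727, 0.2733, 0.0376]
tool_rot: [0.707, 0.008, -0.008, -0.707]
ft_force: [0.4, -1.5, -0.9]
grip_width: 0.0089
clock 17.45 pos [0.4727 0.2733 0.0376] yaw 91.31 tilt [ 4.e-04 -1.e+00 -7.e-04] j [ 0.52  0.49 -0.17  0.91 -0.    0.5 ] w 0.0089
shift [0.03  0.085 0.007] turn [0.004 0.001 0.002]
[ 0.38553882 -1.49851935 -0.85189134]
clock: 18.08
eef_pos: [0.4725, 0.2733, 0.0355]
tool_rot: [0.707, 0.008, -0.008, -0.707]
ft_force: [0.3, -3.1, 1.3]
grip_width: 0.0091
clock 18.07 pos [0.4725 0.2733 0.0355] yaw 91.32 tilt [-2.e-04 -1.e+00 -3.e-04] j [ 0.52  0.49 -0.17  0.91 -0.    0.5 ] w 0.0091
shift [ 0.039 -0.001  0.007] turn [ 0.002  0.002 -0.001]
[ 0.26412144 -3.09692452  1.28258206]
```

```bash
python3 -m handwheel '[[0.03,0,0.02,0,0,0],[0.03,0.01,0.04,0,0,0],[0.03,0.02,0.06,0,0,0],[0.03,0.02,0.06,0,0,0],[0.03,0.02,0.06,0,0,0]]' -; python3 -c "
from h import *
plan(.4735,.2735,.0355,91.3);print(bot.get_obs()['ft_force'],bot.get_obs()['ft_torque'])
grab('top','t13.png')"
```

```text
clock: 18.7
eef_pos: [0.4725, 0.2734, 0.0355]
tool_rot: [0.708, 0.008, -0.008, -0.706]
ft_force: [-4.9, -6.0, 7.8]
grip_width: 0.0091
clock 18.7 pos [0.4725 0.2734 0.0355] yaw 91.29 tilt [-0.0012 -1.     -0.0029] j [ 0.53  0.49 -0.17  0.91 -0.    0.5 ] w 0.0091
shift [ 0.038 -0.001  0.001] turn [ 0.017 -0.001 -0.007]
[-4.88527729 -5.95533218  7.82191884] [-1.37929262  0.78476721 -0.12906321]
```

```bash
python3 -m handwheel '[[0,0,0,0,0,0],[0,0,0,0,0,0],[0,0,0,0,0,0],[0,-1,0,0,0,0],[0,-3,0,0,0,0]]' -0.2; python3 -c "
from h import *
plan(.46,.26,.2,91.3)"
```

```text
clock: 19.38
eef_pos: [0.4716, 0.2743, 0.1082]
tool_rot: [0.708, 0.007, -0.01, -0.706]
ft_force: [1.1, 0.5, 0.3]
grip_width: 0.0343
clock 19.38 pos [0.4716 0.2743 0.1082] yaw 91.35 tilt [-0.0051 -1.     -0.0025] j [ 0.53  0.42 -0.08  1.08  0.    0.5 ] w 0.0343
shift [-0.496 -3.667 -0.57 ] turn [ 0.014  0.005 -0.029]
```

```bash
python3 -m handwheel '[[1,-2,-0.5,0,0,0],[2.4,-3,-1,0,0,0],[2.4,-3.6,-1,0,0,0],[2.4,-3.6,-1,0,0,0],[2.4,-3.6,-1,0,0,0]]' 0.2; python3 -c "
from h import *
c=grab('wrist','w14.png');crop(c,270,400,140,270,5,'w14a.png')
plan(.46,.26,.2,91.3)"
```

```text
clock: 20.0
eef_pos: [0.5325, 0.2515, 0.1984]
tool_rot: [0.707, 0.008, -0.009, -0.707]
ft_force: [-0.2, 0.0, 0.6]
grip_width: 0.0513
clock 20.05 pos [0.5324 0.2515 0.1983] yaw 91.38 tilt [-0.0029 -1.     -0.0011] j [0.44 0.44 0.2  1.34 0.   0.42] w 0.0511
shift [-2.888 -0.06   0.411] turn [ 0.006  0.008 -0.017]
```

View pics/w14.png

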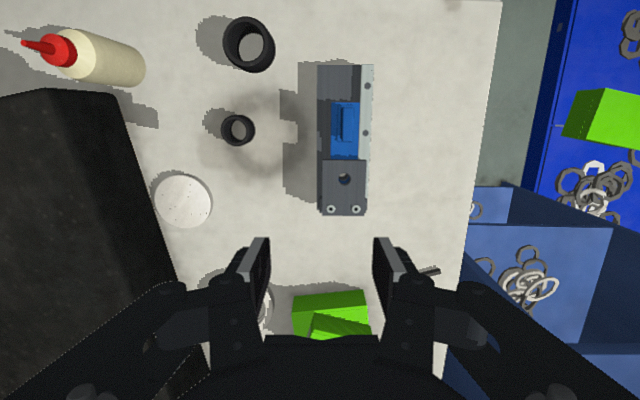

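```bash
python3 -c "
from h import *
c=grab('wrist');crop(c,305,385,55,225,4,'w14b.png');crop(c,320,370,150,205,11,'w14c.png')"
```

```text
(no output)
```

View pics/w14b.png

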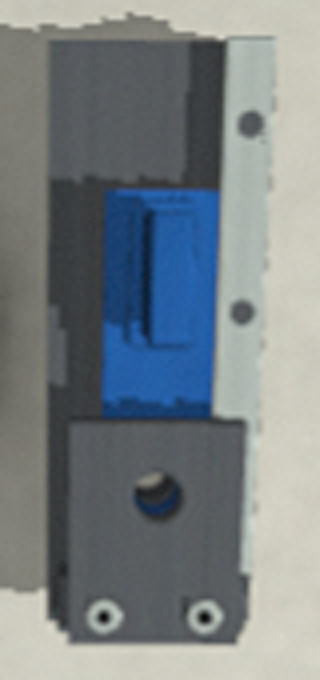

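View pics/w14c.png

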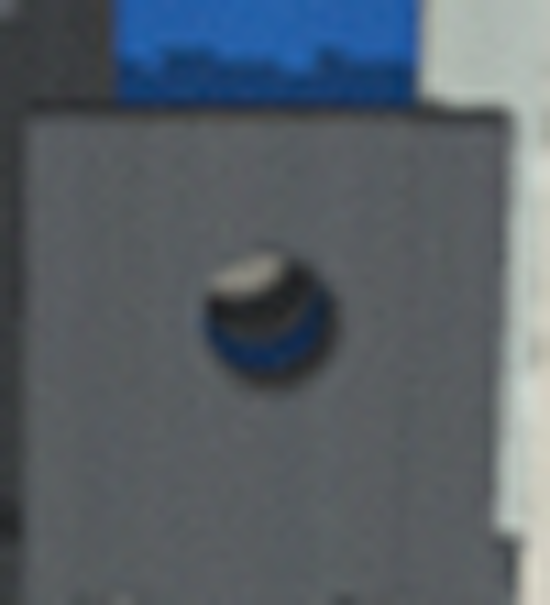

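Run:
```python
from h import *
c=grab('wrist'); g=lambda X,Y,z: cz(c,X,Y,305,55,4,z)
t1,t2=g(107,187,.03),g(217,189,.03); l1,l2=g(70,420,.042),g(245,420,.042)
print('tail',t1,t2,'lug',l1,l2,'diff',(l1+l2-t1-t2)/2)
H=cz(c,269,317,320,150,11,.042); print('hole',H, 'hole-tail',H-(t1+t2)/2)
e=[g(104,200,.03),g(98,410,.03)]; f=[g(228,40,.029),g(214,410,.029)]
for a,b in(e,f): print(np.degrees(np.arctan2(*(b-a)[1::-1])),a,b)
b=g(50,40,.02);print('bed end',b, 'fence end',f[0],g(275,38,.029),'hole-bedend (110)',H-b)
```

```text
tail [0.45437593 0.25919754 0.03      ] [0.45417787 0.28614599 0.03      ] lug [0.5100787  0.25149722 0.042     ] [0.50901979 0.29474429 0.042     ] diff [0.05527234 0.00044899 0.012     ]
hole [0.52845642 0.27394728 0.042     ] hole-tail [0.07417952 0.00127551 0.012     ]
0.13169029726220263 [0.45744935 0.25856105 0.03      ] [0.50914965 0.25867988 0.03      ]
1.0064913367100412 [0.42000669 0.28699761 0.029     ] [0.50856165 0.28855338 0.029     ]
bed end [0.4197939  0.24438904 0.02      ] fence end [0.42000669 0.28699761 0.029     ] [0.41926852 0.29818574 0.029     ] hole-bedend (110) [0.10866252 0.02955823 0.022     ]
```

```bash
python3 -c "
from h import *
c=grab('wrist');crop(c,328,368,98,164,9,'w14d.png')"
```

```text
(no output)
```

View pics/w14d.png

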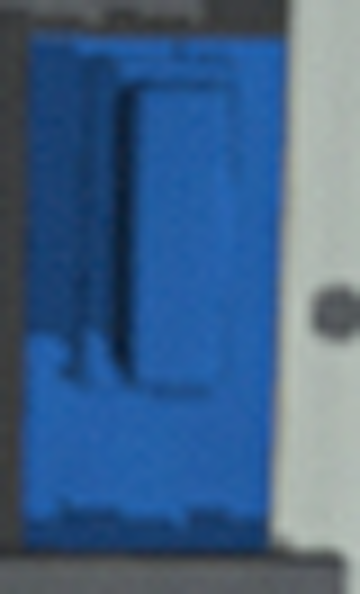

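```bash
python3 -m handwheel '[[-1.2,-0.2,-1.8,0,0,0],[-2.4,-0.5,-3.6,0,0,0],[-3.5,-0.5,-5.4,0,0,0],[-4.6,-0.5,-7.2,0,0,0],[-5.5,-0.5,-9.1,0,0,0]]' 0; python3 -c "
from h import *
plan(.43,-.16,.2,91.3)"
```

```text
clock: 20.82
eef_pos: [0.4002, 0.0198, 0.2121]
tool_rot: [0.707, 0.009, -0.009, -0.707]
ft_force: [0.4, -0.5, 0.4]
grip_width: 0.0426
clock 20.82 pos [0.4002 0.0198 0.2121] yaw 91.4 tilt [-1.e-04 -1.e+00 -2.e-04] j [ 0.05  0.05 -0.27  1.25 -0.    0.03] w 0.0426
shift [ 1.015  0.486 -7.218] turn [ 0.001  0.01  -0.001]
```

```bash
python3 -m handwheel '[[0.4,0,-1.8,0,0,0],[0.9,0,-3.6,0,0,0],[1.3,0.2,-5.4,0,0,0],[1.8,0.4,-7.2,0,0,0],[2,0.4,-7.3,0,0,0]]' 0; python3 -c "
from h import *
c=grab('wrist','w15.png')
plan(.439,-.179,.12,91.3)"
```

```text
clock: 21.45
eef_pos: [0.4559, -0.1627, 0.2014]
tool_rot: [-0.707, -0.006, 0.007, 0.707]
ft_force: [0.0, 0.1, 0.2]
grip_width: 0.0431
clock 21.5 pos [ 0.4562 -0.1615  0.2016] yaw 91.19 tilt [-8.e-04 -1.e+00  6.e-04] j [-0.34  0.23 -0.09  1.25  0.   -0.36] w 0.0426
shift [-0.701  3.264 -0.686] turn [-0.003 -0.011 -0.004]
```

View pics/w15.png

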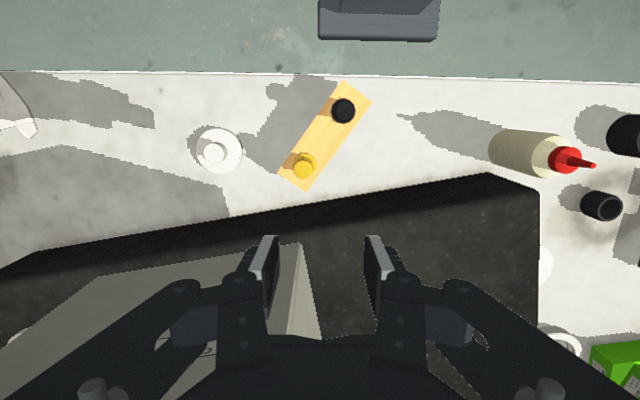

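Brass head at about (304,166), black head at (343,110); the brass one is the job's pin. Confirming in an enlarged crop and measuring.

Run:
```python
from h import *
c=grab('wrist');crop(c,265,385,75,200,5,'w15a.png')
```

```text
(no output)
```

View pics/w15a.png

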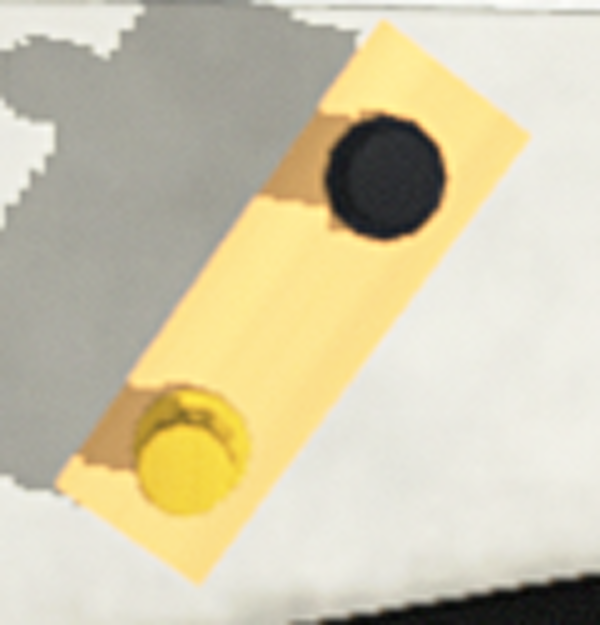

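Run:
```python
from h import *
c=grab('wrist'); g=lambda X,Y,z: cz(c,X,Y,265,75,5,z)
print('head',g(186,470,.07),'diam',np.linalg.norm(g(137,470,.07)-g(235,470,.07)),'flange',g(192,444,.046))
C=[g(*p,.042) for p in((385,18),(530,135),(200,583),(55,483))]; m=sum(C)/4; a=(C[2]+C[3]-C[0]-C[1])/2;print(np.linalg.norm(a));a/=np.linalg.norm(a); print('from block',m+.032*a,m-.032*a,'blk',g(385,180,.07))
plan(.439,-.179,.12,91.3)
```

```text
head [ 0.43853905 -0.17871693  0.07      ] diam 0.017926842349436742 flange [ 0.43774002 -0.17898979  0.046     ]
0.1093442096649461
from block [ 0.43849363 -0.17912977  0.042     ] [ 0.38604515 -0.14245339  0.042     ] blk [ 0.38664141 -0.14436337  0.07      ]
clock 21.6 pos [ 0.4556 -0.1599  0.202 ] yaw 91.34 tilt [-1.e-03 -1.e+00  8.e-04] j [-0.34  0.22 -0.1   1.25  0.   -0.36] w 0.0425
shift [-0.678  3.279 -0.752] turn [-0.005  0.004 -0.006]
```

```bash
python3 -m handwheel '[[-0.4,0.5,-0.4,0,0,0],[-0.7,1.5,-0.75,0,0,0],[-0.7,3,-0.75,0,0,0],[-0.7,4.1,-0.75,0,0,0],[-0.7,4.1,-0.75,0,0,0]]' 0; python3 -m handwheel '[[0,0,0,0,0,0],[0,0,0,0,0,0],[0,0,0,0,0,0],[0,0,0,0,0,0],[0,0,0,0,0,0]]' 0; python3 -c "
from h import *
c=grab('wrist','w16.png')
plan(.4384,-.1790,.0475,91.3)"
```

```text
clock: 22.22
eef_pos: [0.4368, -0.1775, 0.0983]
tool_rot: [-0.706, -0.007, 0.011, 0.708]
ft_force: [0.7, -0.5, 0.8]
grip_width: 0.0427
clock: 22.85
eef_pos: [0.4389, -0.1797, 0.1]
tool_rot: [0.707, 0.008, -0.008, -0.707]
ft_force: [-1.1, -1.0, 0.1]
grip_width: 0.0428
clock 22.9 pos [ 0.4389 -0.1797  0.0999] yaw 91.31 tilt [ 1.e-04 -1.e+00 -0.e+00] j [-0.39  0.29 -0.29  0.99  0.   -0.41] w 0.0427
shift [-0.018  2.096  0.03 ] turn [0.    0.001 0.   ]
```

View pics/w16.png

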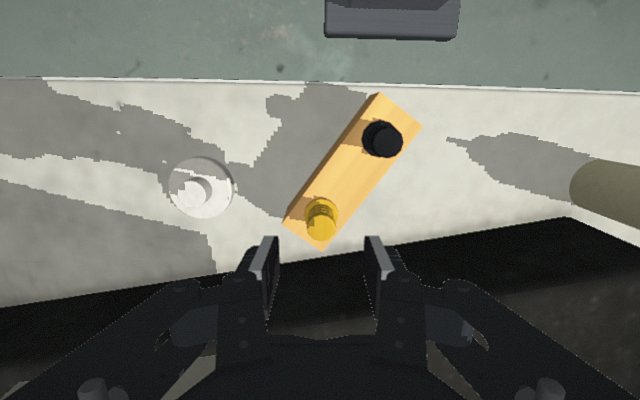

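```bash
python3 -m handwheel '[[0,0.8,0.03,0,0,0],[0,1.5,0.03,0,0,0],[0,2,0.03,0,0,0],[0,2.08,0.03,0,0,0],[0,2.08,0.03,0,0,0]]' 0; python3 -m handwheel '[[0,0,0,0,0,0],[0,0,0,0,0,0],[0,0,0,0,0,0],[0,0,0,0,0,0],[0,0,0,0,0,0]]' -1; python3 -c "
from h import *
c=grab('wrist','w17.png')
plan(.4384,-.1790,.0475,91.3)"
```

```text
clock: 23.52
eef_pos: [0.4391, -0.179, 0.0481]
tool_rot: [0.707, 0.008, -0.008, -0.707]
ft_force: [-0.5, 1.1, -0.2]
grip_width: 0.0427
clock: 24.15
eef_pos: [0.4395, -0.1792, 0.0487]
tool_rot: [0.707, 0.009, -0.008, -0.707]
ft_force: [-1.1, -0.1, 6.7]
grip_width: 0.0156
clock 24.2 pos [ 0.4395 -0.1792  0.0486] yaw 91.33 tilt [ 1.6e-03 -1.0e+00 -7.0e-04] j [-0.39  0.36 -0.35  0.86  0.   -0.41] w 0.0161
shift [-0.044  0.046  0.007] turn [0.004 0.003 0.009]
```

View pics/w17.png

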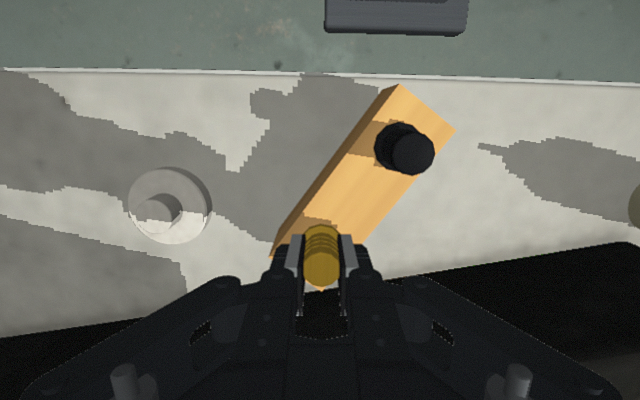

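```bash
python3 -m handwheel '[[0,-0.5,0,0,0,0],[0,-1.2,0,0,0,0],[0,-2.4,0,0,0,0],[0,-4.4,0,0,0,0],[-0.5,-6.4,1.2,0,0,0]]' -; python3 -c "
from h import *
c=grab('wrist','w18.png')
plan(.39,.02,.22,91.3)"
```

```text
clock: 24.82
eef_pos: [0.4258, -0.1497, 0.2095]
tool_rot: [0.707, 0.007, -0.007, -0.707]
ft_force: [1.1, 0.6, 0.2]
grip_width: 0.0156
clock 24.88 pos [ 0.4264 -0.1471  0.2162] yaw 91.36 tilt [ 8.e-03 -1.e+00 -3.e-04] j [-0.33  0.15 -0.15  1.26  0.   -0.36] w 0.0156
shift [-1.297 -0.166  6.716] turn [0.002 0.006 0.046]
```

View pics/w18.png

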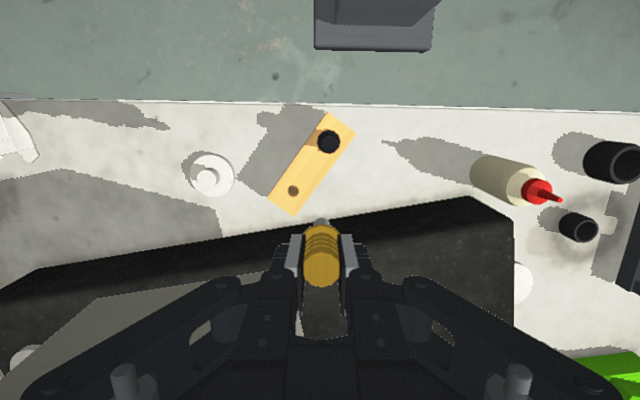

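```bash
python3 -m handwheel '[[-0.3,-0.1,1.6,0,0,0],[-0.6,-0.2,3.2,0,0,0],[-0.9,-0.2,4.8,0,0,0],[-0.9,-0.2,6.4,0,0,0],[-0.6,-0.2,8,0,0,0]]' -; python3 -c "
from h import *
plan(.529,.274,.15,91.3)"
```

```text
clock: 25.5
eef_pos: [0.4051, 0.0516, 0.2132]
tool_rot: [-0.707, -0.008, 0.008, 0.707]
ft_force: [1.5, -0.6, -1.2]
grip_width: 0.016
clock 25.5 pos [0.4051 0.0516 0.2132] yaw 91.32 tilt [-1.e-04 -1.e+00  1.e-04] j [ 0.13  0.07 -0.25  1.25  0.    0.1 ] w 0.016
shift [5.159 2.529 8.78 ] turn [-0.001  0.002 -0.001]
```

```bash
python3 -m handwheel '[[1,0,1.9,0,0,0],[2.2,0,3.8,0,0,0],[3.4,0.2,5.6,0,0,0],[4.5,0.8,7.3,0,0,0],[5.1,1.4,8.7,0,0,0]]' -; python3 -m handwheel '[[0,0.5,0,0,0,0],[0,1,0,0,0,0],[0,1.5,0,0,0,0],[0,1.5,0,0,0,0],[0,1.5,0,0,0,0]]' -; python3 -c "
from h import *
c=grab('wrist');crop(c,220,420,120,300,4,'w19.png')
c=grab('scene');crop(c,210,350,210,330,5,'s19.png')
plan(.529,.274,.10,91.3)"
```

```text
clock: 26.12
eef_pos: [0.5292, 0.2726, 0.1772]
tool_rot: [-0.707, -0.008, 0.008, 0.707]
ft_force: [0.7, -0.2, -0.1]
grip_width: 0.0157
clock: 26.75
eef_pos: [0.5287, 0.2703, 0.1411]
tool_rot: [-0.707, -0.008, 0.008, 0.707]
ft_force: [-0.8, 0.3, -0.2]
grip_width: 0.0159
clock 26.85 pos [0.529  0.2707 0.1413] yaw 91.3 tilt [ 1.5e-03 -1.0e+00  7.0e-04] j [0.47 0.47 0.11 1.2  0.   0.45] w 0.0154
shift [0.002 1.652 0.131] turn [-0.004 -0.     0.009]
```

View pics/w19.png

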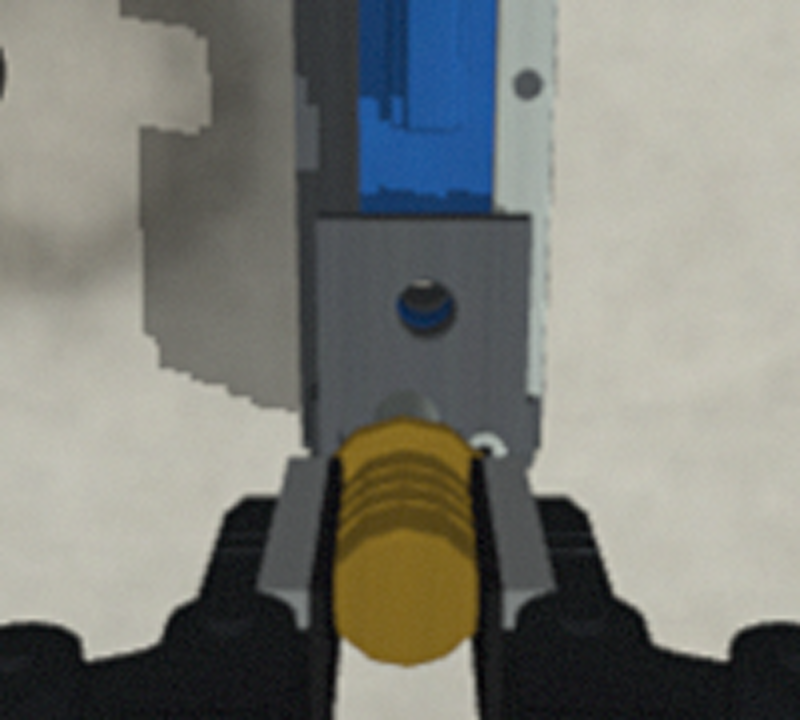

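View pics/s19.png

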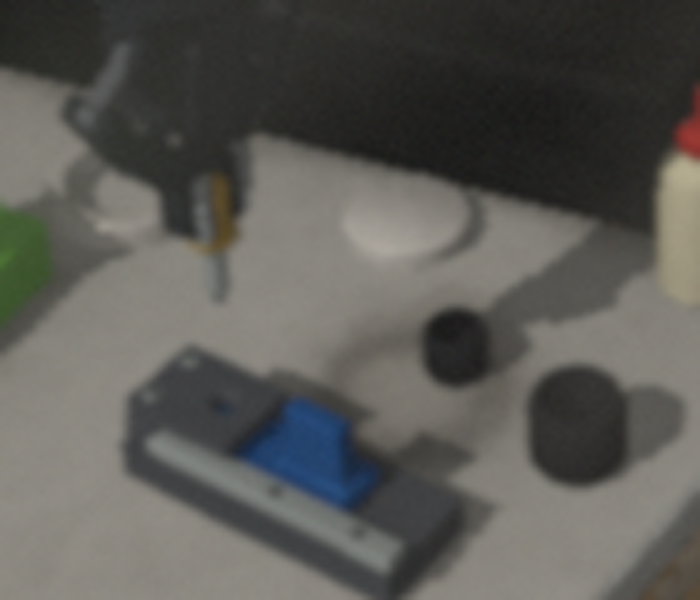

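Run:
```python
from h import *
c=grab('wrist'); g=lambda X,Y,z: cz(c,X,Y,220,120,4,z)
print('hole',g(427,307,.042)); o=bot.get_obs(); p=o['eef_pos']; print(p)
print('pin top of head', g(406,590,p[2]+.0214), 'tip/shank',g(407,395,p[2]-.0436))
```

```text
hole [0.52873243 0.27484996 0.042     ]
[0.52893905 0.27078516 0.14123459]
pin top of head [0.52741455 0.27042292 0.16263459] tip/shank [0.52797156 0.2706279  0.09763459]
```

```bash
python3 -m handwheel '[[0.04,0.4,0.16,0,0,0],[0.04,0.9,0.16,0,0,0],[0.04,1.4,0.16,0,0,0],[0.04,1.9,0.16,0,0,0],[0.04,1.9,0.16,0,0,0]]' -; python3 -m handwheel '[[0,0,0,0,0,0],[0,0,0,0,0,0],[0,0,0,0,0,0],[0,0,0,0,0,0],[0,0,0,0,0,0]]' -; python3 -c "
from h import *
c=grab('wrist');crop(c,260,380,160,300,5,'w20.png')
c=grab('scene');crop(c,220,300,250,320,8,'s20.png')
plan(.530,.2746,.0486,91.3)"
```

```text
clock: 27.52
eef_pos: [0.5282, 0.2742, 0.0909]
tool_rot: [0.708, 0.007, -0.009, -0.706]
ft_force: [-0.0, -0.6, -1.0]
grip_width: 0.0154
clock: 28.15
eef_pos: [0.5294, 0.2748, 0.093]
tool_rot: [-0.707, -0.008, 0.008, 0.707]
ft_force: [-0.7, -0.1, -1.3]
grip_width: 0.0157
clock 28.25 pos [0.5294 0.2748 0.0929] yaw 91.33 tilt [ 0.e+00 -1.e+00  1.e-04] j [0.48 0.52 0.04 1.1  0.   0.46] w 0.0156
shift [ 0.025  1.771 -0.01 ] turn [-0.     0.003  0.   ]
```

View pics/w20.png

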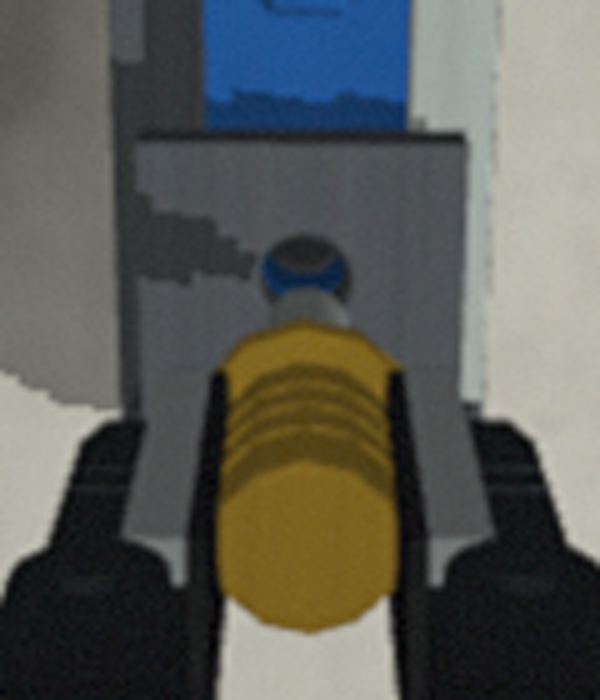

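View pics/s20.png

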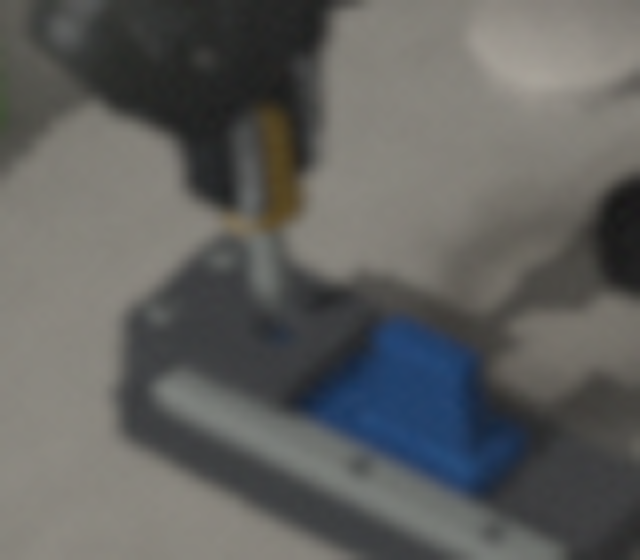

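```bash
python3 -m handwheel '[[0.01,0.2,-0.02,0,0,0],[0.01,0.4,-0.02,0,0,0],[0.01,0.6,-0.02,0,0,0],[0.01,0.8,-0.02,0,0,0],[0.01,0.8,-0.02,0,0,0]]' -; python3 -c "
from h import *
c=grab('wrist');crop(c,260,380,160,300,5,'w21.png')
plan(.530,.2746,.0486,91.3)"
```

```text
clock: 28.88
eef_pos: [0.5292, 0.2741, 0.0721]
tool_rot: [0.707, 0.008, -0.009, -0.707]
ft_force: [0.4, -0.2, -0.2]
grip_width: 0.0155
clock 28.93 pos [0.5295 0.2742 0.0725] yaw 91.33 tilt [-5.e-04 -1.e+00 -3.e-04] j [0.48 0.54 0.02 1.05 0.   0.45] w 0.016
shift [0.023 0.957 0.014] turn [ 0.001  0.003 -0.003]
```

View pics/w21.png

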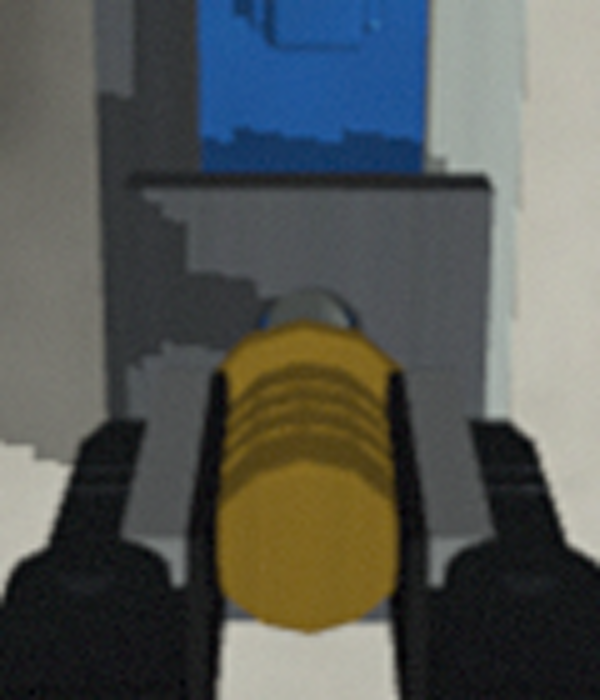

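```bash
python3 -m handwheel '[[0,0.1,0,0,0,0],[0,0.2,0,0,0,0],[0,0.3,0,0,0,0],[0,0.4,0,0,0,0],[0,0.5,0,0,0,0]]' -; python3 -m handwheel '[[0,0.1,0,0,0,0],[0,0.2,0,0,0,0],[0,0.3,0,0,0,0],[0,0.4,0,0,0,0],[0,0.42,0,0,0,0]]' -; python3 -c "
from h import *
plan(.530,.2746,.0486,91.3)"
```

```text
clock: 29.55
eef_pos: [0.5296, 0.2743, 0.0601]
tool_rot: [0.707, 0.008, -0.008, -0.707]
ft_force: [0.2, 0.0, -0.6]
grip_width: 0.0157
clock: 30.18
eef_pos: [0.5295, 0.2742, 0.0496]
tool_rot: [0.707, 0.008, -0.008, -0.707]
ft_force: [0.2, -0.3, -0.7]
grip_width: 0.016
clock 30.18 pos [0.5295 0.2742 0.0496] yaw 91.32 tilt [-4.e-04 -1.e+00 -2.e-04] j [ 0.48  0.56 -0.01  1.   -0.    0.45] w 0.016
shift [0.021 0.038 0.015] turn [ 0.001  0.002 -0.002]
```

Smooth. Press the last 1–2 mm.

```bash
python3 -m handwheel '[[0,0.03,0,0,0,0],[0,0.06,0,0,0,0],[0,0.08,0,0,0,0],[0,0.1,0,0,0,0],[0,0.1,0,0,0,0]]' -; python3 -c "
from h import *
plan(.530,.2746,.0486,91.3)
c=grab('scene');crop(c,220,300,250,320,8,'s22.png')"
```

```text
clock: 30.8
eef_pos: [0.5298, 0.2744, 0.0487]
tool_rot: [-0.707, -0.009, 0.008, 0.707]
ft_force: [-3.5, -2.2, 6.6]
grip_width: 0.016
clock 30.8 pos [0.5298 0.2744 0.0487] yaw 91.33 tilt [ 9.e-04 -1.e+00  4.e-04] j [ 0.48  0.56 -0.01  1.   -0.    0.45] w 0.016
shift [0.01  0.004 0.008] turn [-0.002  0.003  0.005]
```

View pics/s22.png

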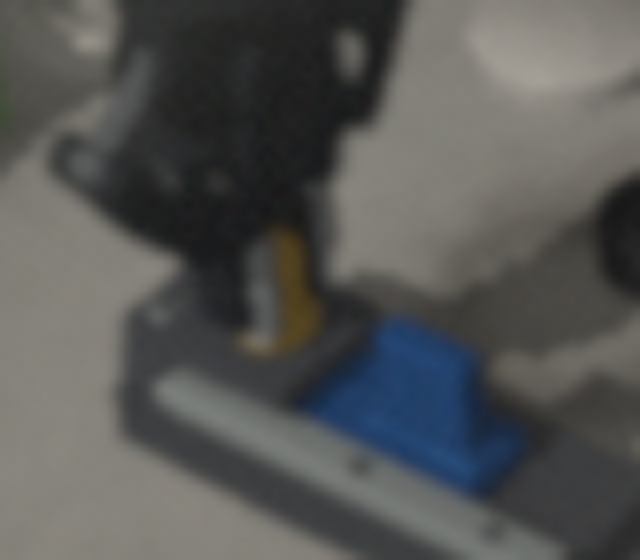

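Flange contact at the expected height (z 48.7 mm, 6.6 N). Release, rise, look.

```bash
python3 -m handwheel '[[0,0,0,0,0,0],[0,0,0,0,0,0],[0,0,0,0,0,0],[0,-0.6,0,0,0,0],[0,-2,0,0,0,0]]' 0; python3 -m handwheel '[[0,-2,0,0,0,0],[0.3,-3.5,-1,0,0,0],[0.6,-4,-2,0,0,0],[0.6,-4,-2,0,0,0],[0.6,-4,-2,0,0,0]]' -; python3 -c "
from h import *
c=grab('wrist','w23.png');crop(c,290,410,60,230,4,'w23a.png')
c=grab('scene');crop(c,210,370,210,330,5,'s23.png')
c=grab('top','t23.png');plan(.5,.25,.2,91)"
```

```text
clock: 31.48
eef_pos: [0.5284, 0.2737, 0.0967]
tool_rot: [0.708, 0.007, -0.009, -0.706]
ft_force: [-0.1, 0.5, -0.2]
grip_width: 0.0427
clock: 32.1
eef_pos: [0.5454, 0.2249, 0.1973]
tool_rot: [-0.707, -0.008, 0.008, 0.707]
ft_force: [-0.5, -0.5, -0.2]
grip_width: 0.0424
clock 32.25 pos [0.545  0.2253 0.1964] yaw 91.39 tilt [-1.8e-03 -1.0e+00 -5.0e-04] j [0.39 0.44 0.19 1.33 0.   0.37] w 0.0426
shift [-1.776 -0.141  1.033] turn [ 0.003  0.039 -0.01 ]
```

View pics/w23.png

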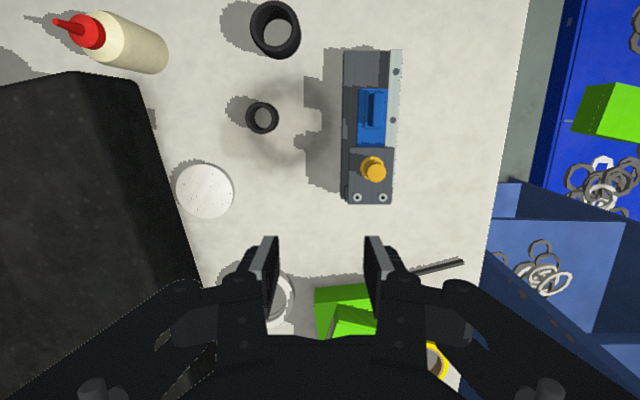

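View pics/w23a.png

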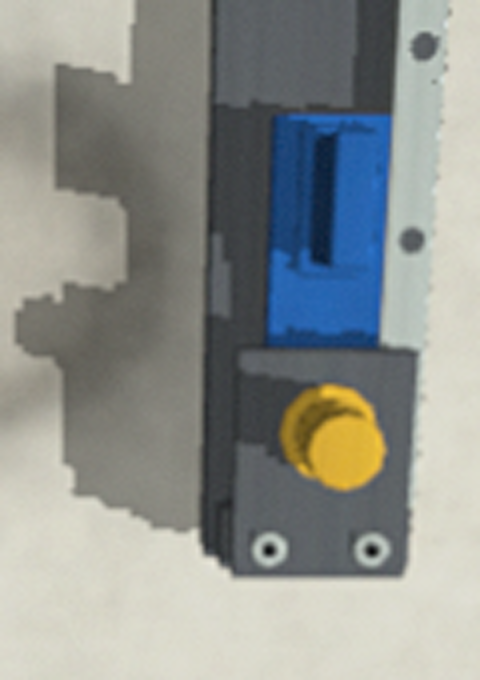

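View pics/s23.png

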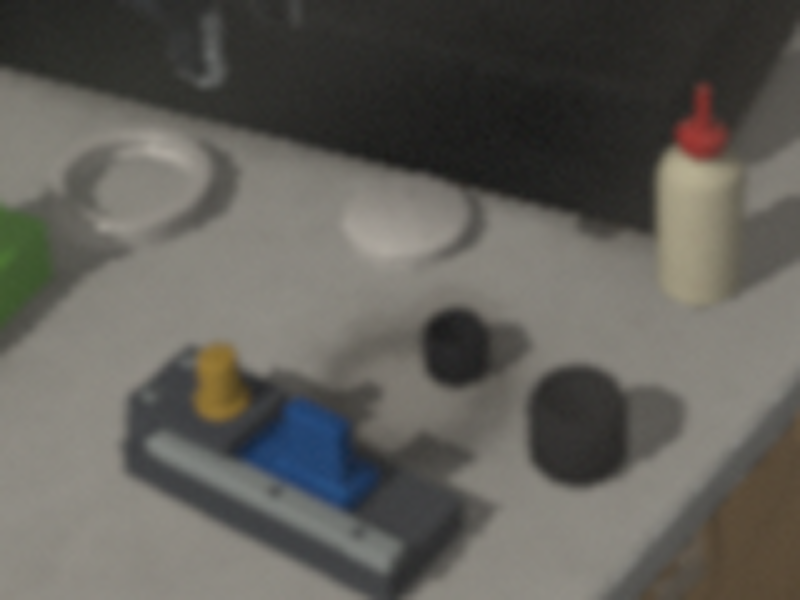

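View pics/t23.png

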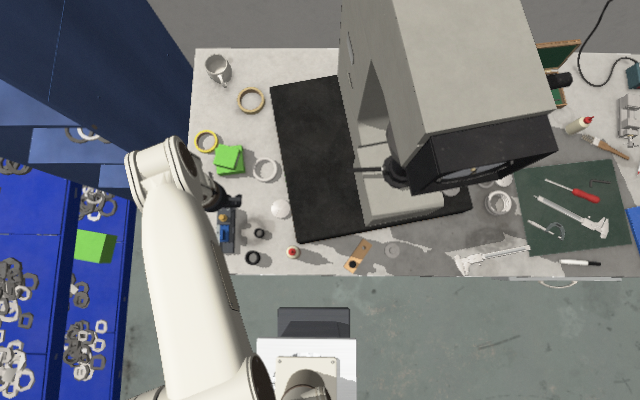

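```bash
python3 -c "
from h import *
c=grab('wrist');crop(c,350,400,82,190,6,'w24.png')
f=lambda X,Y,z: cz(c,X,Y,290,60,4,z)
print('flange ctr z46',f(331,434,.046))"
```

```text
flange ctr z46 [0.52894396 0.27459218 0.046     ]
```

View pics/w24.png

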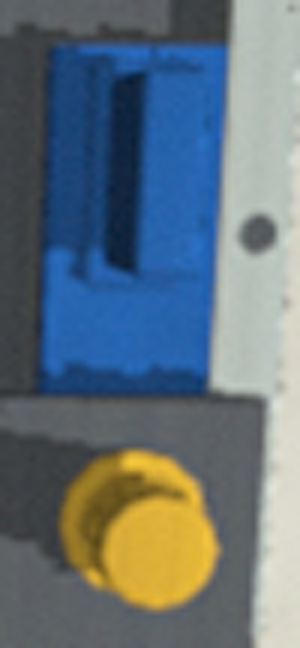

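The long side runs parallel to the fence with no visible wedge, and the pin is seated with its flange flat at the hole. Handing in.

```bash
python3 -c "
from h import *
print(bot.job_done()); print(bot.get_obs()['clock'])"
```

```text
the job is handed in; nothing more can be done
None
the job is handed in; nothing more can be done
```

The swing arm is fitted and pinned, and the job was handed in at about 32 s of the 72 s allowed.

- **Loupe:** I lifted the smaller loupe (about 31 mm across) off the bed and stood it upright on the bench at about (0.484, 0.165). I left the bigger loupe where it was.
- **Arm:** I slid it under the lug and pressed it against the fence (about 6 N) and onto the bed (about 8 N) before releasing. The last close-up showed its long side parallel to the fence, with an edge gap of 0.5 mm or less.
- **Pin:** The brass-headed pin went down through lug, arm and bed with almost no resistance. It stopped on its flange at the expected height with about 7 N. The flange centre measured (0.529, 0.2746), matching the lug hole at about (0.529, 0.274).
- **Other things:** The last pictures showed the black-headed pin in its block, and the bottle, disc, ring and anvil apparently unmoved. I did not measure their positions again.

**Checks that disagreed:**
- One edge measurement put the arm about 0.9° off the fence, but the enlarged crop showed no such wedge.
- The tail-to-hole distance read 74.2 mm instead of 75 mm. The same view also read a known 110 mm as 108.7 mm, so I put that down to calibration.

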